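# Brush out the leaning bolt test socket and zero its cleaning counter

### The job

Take the long brush from its pot and brush out the leaning bolt test socket: three strokes, each pushed gently down until you feel the sprung bed at the bottom give (a firm touch of about 5 N, held a moment), with the bristle head drawn back up at least half out of the mouth between strokes. Then stand the brush back upright in its pot and let go of it, and after that turn the counter's reset knob back anticlockwise to its zero stop. Leave the other things on the counter where they lie.

Things in the scene. Friction and masses are not known exactly. Their poses are not given: they have to be found in the camera images.
- brush: the long brush, 190 mm: a black round bristle head (28 mm across, 62 mm long) at the lower end, a thin 9 mm steel shank, and a pale wooden handle (26 mm along its x, 20 mm along its y, from 120 to 190 mm above the end). About 0.14 kg. Origin: centre of the flat end of the bristle head; z runs up along the brush towards the handle. It starts standing upright in the pot.
- brush_grip (a point): a point on the brush's axis in the handle, 158 mm above the brush's end; axes as the brush; good for gripping across the 20 mm width with the tool along the brush
- pot: the brush's pot, fixed: a round steel cup, 48 mm outside, 40 mm inside, rim 70 mm above the counter, inner floor 8 mm above the counter, on an 84 mm disc foot. Origin: centre of the underside; z up.
- socket: the bolt test socket, fixed: an aluminium tube, 40 mm bore, 50 mm outside (60 mm at the flared mouth), 135 mm long, leaning 27 degrees from vertical on a dark steel stand (foot 100 x 90 mm). Origin: centre of the mouth, 156 mm above the counter; z points out of the mouth along the bore (so down the bore is -z). The brush's handle and the tool must lean with it.
- endcap: the steel cap that closes the socket's lower end; it has the same origin and axes as the socket, and carries the sprung bed, a rubber-faced disc across the bore. The height at which the bed is set cannot be seen or read: its face lies somewhere from 80 to 110 mm below the mouth along the bore and must be felt. It yields 1 mm per newton over 10 mm, then stops hard.
- reset (a joint): angle of the counter's reset knob: 0 is the zero stop, it grows clockwise seen from above (up to 1.7 rad), so turn it anticlockwise to come back to 0. Moderately stiff, stays where it is left.
- reset_grip (a point): on the knob's axis at the height to grip its bar; the bar, 60 mm long, runs along this point's x axis. The knob (60 mm across) stands on the top of the grey counter unit (110 x 100 mm, 70 mm high), which is fixed.
- counter: the grey counter unit, fixed, 110 x 100 x 70 mm, four white digit drums on its front (-x) face. Origin: centre of the underside; at the zero stop the knob's bar is along its x.
- fan_handle: bystander: cream fanlight handle, 150 mm long, 35 mm high, lying loose; origin at its underside
- casement_peg: bystander: bronze casement peg on a 60 x 30 mm plate, 40 mm high, loose; origin at its underside
- bumper: bystander: round black rubber bumper stop, 60 mm across, 30 mm high, loose; origin at its underside
- glass_square: bystander: smoked glass square, 100 x 100 x 6 mm, loose; origin at its underside
- hinge: bystander: steel butt hinge lying open, 100 x 68 mm, 10 mm high, loose; origin at its underside
Things that resemble listed ones, but are neither listed nor needed, are in the scene too. What is shaped like the counter but red is not meant.

How it is judged:
By the outcome, as a careful person would: the job done as asked, in the order asked, and still so for the second after the job is handed in, with the robot touching nothing.
It also fails if it takes over 72 s, if anything falls off the work surface, if the arm or the gripper's body presses on something with over 40 N, if the wrist force passes 120 N, or if a joint passes its speed limit or range.

### The arm

A 7-joint arm with a two-finger parallel gripper is mounted at the origin on the work surface. World frame = base frame: x ahead of the robot, y to its left, z up, the work surface at z = 0. Lengths are in m, angles in rad, forces in N, time in s.
With the tool pointing down it reaches from about 0.375 to 0.925 m from the base axis. Payload 3.1 kg.
Tool frame: the origin (TCP) lies at the very end of the fingers, on their centre line; the grasp point (between the pads) lies 19 mm behind it; z points along the fingers, y is the direction in which the jaws open and shut (so a half turn about z gives the same grasp; the last joint's range is limited). The gripper opens to 85 mm and grips with 20 to 120 N. Pads are 22 mm wide; open, the fingers measure 114 mm over their backs; the gripper's body (76 mm by 85 mm) begins 54 mm behind the grasp point. The pads swing forward as they close: fully open they stand 13 mm farther back than shut.
Start: joints at [1.226, 0.383, 0.044, 1.598, -0.018, 1.161, -0.05], TCP at [0.159, -0.63, 0.231] pointing down, gripper open.
Joint ranges: [-2.61, 2.61], [-0.41, 2.15], [-1.48, 1.57], [0, 2.5], [-1.57, 4.71], [0.05, 1.97], [-2.85, 2.85]. Speed limits (rad/s): [2.79, 2.79, 3.14, 3.14, 3.14, 3.14, 3.14].

### API

Orientations are given as a unit quaternion [w, x, y, z].
In Python, from rig import r gives the robot as it stands. The module is installed in compiled form; this text tells all that it offers.
- The arm moves only by the tool arm_command, never from a script. Its argument "commands" is a list of rows, each a list of 3 entries, a list of its own where there are three numbers: the shift along the tool's x, y, z in cm, then the turn about the tool's z in rad, then the opening, from -1 (shut) to 1 (fully open). A call has exactly 5 rows; each row shifts and turns the commanded pose from where the row before left it, along the tool's axes as they then stand; what a row does not reach is not made up. A row lasts 1/10 s, in which the tool goes at most 50 mm and 8.59 degrees, less where a joint would pass 70% of its speed; a pose out of reach is approached as far as the arm can. A call with a gripper value outside its range is refused whole. The fingers move at their own pace and stop on an object; the grip force is fixed at half the most. Time passes only in rows, so rows that do not move let the fingers close, or fill a call up. It gives the time, the measured TCP pose, the force and the opening at its end, in the units of the state.
- r.get_state(): the state, without advancing time (a new reading comes with each control period).
- r.snapshot(name): name is "scene" or "top"; returns a dict with "frame" (480x640x3 uint8, red, green, blue), "fx", "fy", "cx", "cy" (pixels), "k1" (the pictures are not rectified: a ray, as slopes to the right and down, at radius r is drawn at 1 + k1 r^2 times it, then the intrinsics apply), "camera_from_world" (4x4, takes a point from world to camera coordinates). Camera axes: x right, y down, z forward; pixel columns grow to the right and rows downward; lengths in m; the calibration is good to about 2 mm. A picture is of the moment at which its call begins. There is no depth.
- r.finish_job(): hands the job in, once; it reports no verdict.
Trained networks look in a picture, given as the dict that the camera call returned (one of the last four; its "shot" number tells which), for a name from the list of things; names that differ only in an ending like _2 or _b are one class to them, and where a whole thing is asked for, a point or a joint stands for the part that bears it (a point fixed in the world has none). Each returns a list of dicts, best first, with "p" (0 to 1); they miss things now and then, are a little off and sometimes report something else, mostly with a low value. They report only what shows in the picture. A call takes as long as a camera call. They do not tell look-alikes from the thing itself.
- r.trace(label, picture): "mask" (480x640 bool, what is visible of it) and "bbox" ([left, top, width, height] in pixels, round what is visible of it).
- r.mark_of(label, picture): "centre" ([column, row] in pixels: a listed point, or the origin of a listed thing).
The state is a dict: "t": time; "joint_pos": joint angles; "dq": joint speeds; "tau": joint torques, N m; "eef_pos": TCP position; "orientation": TCP orientation; "contact_force": force on the tool from outside, world axes, zero at the start; "wrist_torque": the same for the moment, N m; "grip_width": finger opening in m.
Only numpy, scipy, OpenCV 4.12 (cv2) and the standard library are available. Lean on these libraries where they do the work, as an engineer would, in place of code of your own. Each camera call takes 0.05 s, during which the arm holds its last target.

## Working session

There is one attempt and no reset: what is moved stays moved. The work goes in short steps, Python scripts to look and compute and a tool call to move; the robot and the scene stay as the last step left them, time stands still between calls to the robot, and variables do not carry over. Pictures are saved under pics/ and viewed, and the job is handed in when it is done.

Besides the shell and the picture viewer there is one more tool, called after "Call:" as name(argument=value, ...), one argument or row to a line, values as JSON. arm_command: Moves the arm, as the interface text tells. Its arguments: {"type":"object","properties":{"commands":{"type":"array"}},"required":["commands"]}

```bash
mkdir -p pics; python3 - <<'E'
from rig import r
import cv2,pickle
print(r.get_state())
for n in ["scene","top"]:
    s=r.snapshot(n); cv2.imwrite(f"pics/{n}0.png",s["frame"][:,:,::-1]); pickle.dump(s,open(n+"0.pkl","wb"))
    print(n,{k:v for k,v in s.items() if k!="frame"})
    for l in ["brush","brush_grip","pot","socket","endcap","reset","reset_grip","counter"]:
        try: print(l,[(m["p"],m["centre"]) for m in r.mark_of(l,s)][:4])
        except Exception as e: print(l,e)
        try:print("   bb",[(m["p"],m["bbox"]) for m in r.trace(l,s)][:4])
        except Exception as e: print(l,e)
print(r.get_state()["t"])
E
```

```text
{'t': 0.0, 'joint_pos': array([ 1.22615915,  0.38384801,  0.04384064,  1.59959072, -0.01789996,
        1.16118289, -0.04987482]), 'dq': array([-4.75003040e-04, -9.26580809e-04,  3.80878637e-05, -3.22277143e-05,
       -5.19376536e-04, -7.55941962e-04,  7.22727297e-04]), 'tau': array([ 1.17886420e-04, -4.33465540e+01,  1.02357589e+00, -2.49515498e+01,
        1.03820881e-02,  1.14183559e-02,  7.66860751e-06]), 'eef_pos': array([ 0.15857856, -0.62938377,  0.2298711 ]), 'orientation': array([-1.29728508e-03,  9.92386663e-01,  1.23154263e-01, -2.33869119e-04]), 'contact_force': array([ 0.90300335,  0.00698672, -0.06257398]), 'wrist_torque': array([ 0.01402332, -0.00525772,  0.0122362 ]), 'grip_width': 0.08542134342704864}
scene {'fx': 473.1301632670929, 'fy': 473.1301632670929, 'cx': 315.1927126576837, 'cy': 239.67333549044005, 'k1': -0.08578558759895757, 'camera_from_world': array([[ 0.43198846,  0.90175725, -0.01482654, -0.21177797],
       [ 0.69613346, -0.34384586, -0.63021284, -0.29851753],
       [-0.57339704,  0.26192343, -0.77628084,  1.56789342],
       [ 0.        ,  0.       
[... 1577 characters left out ...]
433.4, 246.0]), (0.53, [221.5, 247.3])]
   bb [(0.61, [416.2, 232.4, 33.4, 32.2])]
socket [(0.96, [328.3, 192.0])]
   bb [(0.84, [317.6, 176.0, 25.5, 30.7]), (0.72, [324.1, 190.5, 11.1, 3.5])]
endcap []
   bb []
reset it knows: brush, brush_grip, bumper, casement_peg, counter, endcap, fan_handle, glass_square, hinge, pot, reset_grip, socket
   bb [(0.91, [206.1, 228.4, 23.8, 27.2]), (0.56, [106.6, 309.8, 29.4, 22.3])]
reset_grip [(0.96, [114.1, 324.1]), (0.82, [215.8, 238.9])]
   bb [(0.83, [206.5, 229.1, 26.2, 22.2]), (0.79, [105.3, 308.0, 30.2, 26.9])]
counter [(0.97, [225.1, 247.6]), (0.69, [133.2, 327.1])]
   bb [(0.98, [193.2, 215.8, 52.6, 56.8]), (0.82, [103.0, 299.9, 48.7, 49.5])]
1.6
```

```bash
python3 - <<'E'
import pickle,cv2
for n,c in (("scene",(120,100,480,340)),("top",(80,140,480,350))):
    f=pickle.load(open(n+"0.pkl","rb"))["frame"][:,:,::-1]
    a,b,x,y=c
    cv2.imwrite(f"pics/{n}0z.png",cv2.resize(f[b:y,a:x],None,fx=2.0,fy=2.0,interpolation=cv2.INTER_CUBIC))
E
```

```text
(no output)
```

View pics/scene0.png

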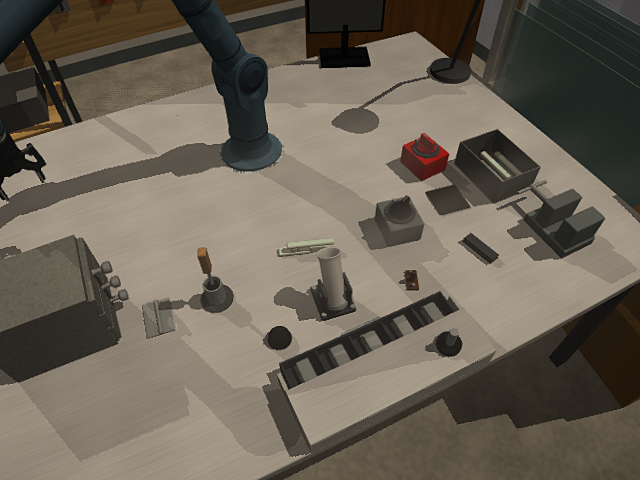

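View pics/top0.png

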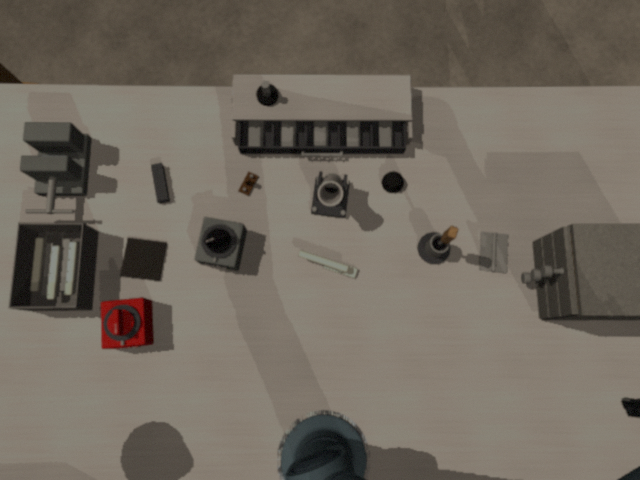

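View pics/scene0z.png

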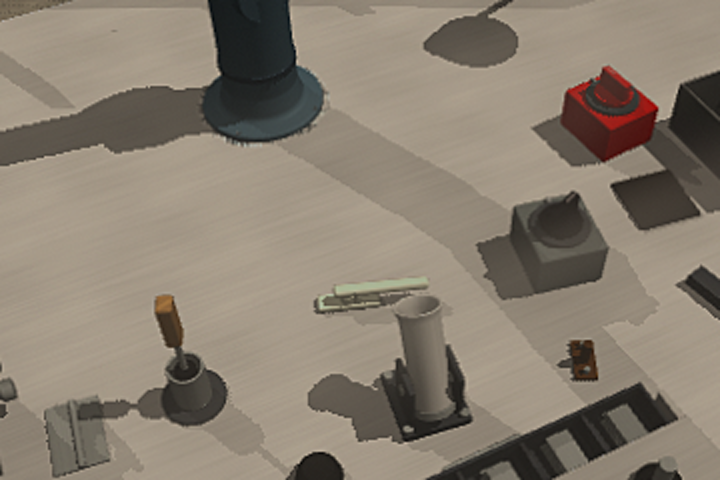

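View pics/top0z.png

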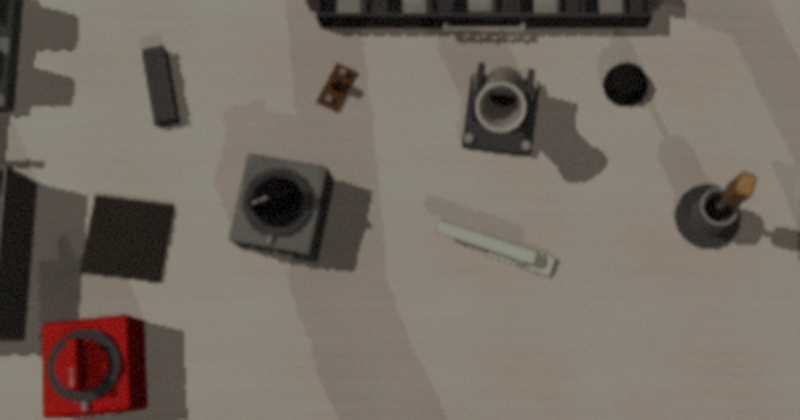

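```bash
cat > h.py <<'E'
import numpy as np,pickle,cv2
def load(n): return pickle.load(open(n+".pkl","rb"))
def proj(s,P):
    P=np.atleast_2d(P); T=s["camera_from_world"]; c=P@T[:3,:3].T+T[:3,3]
    u=c[:,:2]/c[:,2:]; k=1+s["k1"]*(u**2).sum(1,keepdims=True); u=u*k
    return u*[s["fx"],s["fy"]]+[s["cx"],s["cy"]]
def ray(s,p):
    K=np.array([[s["fx"],0,s["cx"]],[0,s["fy"],s["cy"]],[0,0,1.]])
    u=cv2.undistortPoints(np.array([[p]],float),K,np.array([s["k1"],0,0,0.]))[0,0]
    T=s["camera_from_world"];R=T[:3,:3]
    return -R.T@T[:3,3], R.T@np.array([u[0],u[1],1])
def onz(s,p,z):
    o,d=ray(s,p); return o+d*(z-o[2])/d[2]
def tri(a,p,b,q):
    o1,d1=ray(a,p);o2,d2=ray(b,q)
    A=np.stack([d1,-d2],1);t=np.linalg.lstsq(A,o2-o1,rcond=None)[0]
    x,y=o1+d1*t[0],o2+d2*t[1]; return (x+y)/2,np.linalg.norm(x-y)
def zoom(s,u,v,w,h,f,name,curves=[]):
    im=cv2.resize(s["frame"][v:v+h,u:u+w,::-1],None,fx=f,fy=f,interpolation=cv2.INTER_CUBIC)
    im=np.clip(im.astype(float)*1.6,0,255).astype(np.uint8)
    for P,c in curves:
        q=(proj(s,P)-[u,v]+.5)*f
        cv2.polylines(im,[np.round(q*8).astype(np.int32)],False,c,1,cv2.LINE_AA,3)
    for k in range(0,w,10): cv2.putText(im,str(u+k),(k*f,8),0,.3,(0,255,255),1) ; cv2.line(im,(k*f,10),(k*f,14),(0,255,255),1)
    for k in range(10,h,10): cv2.putText(im,str(v+k),(0,k*f),0,.3,(0,255,255),1)
    cv2.imwrite(f"pics/{name}.png",im); return im
def circ(c,r,z=(0,0,1),n=60):
    z=np.array(z,float);z/=np.linalg.norm(z);a=np.cross(z,[0,1,0] if abs(z[1])<.9 else [1,0,0]);a/=np.linalg.norm(a);b=np.cross(z,a)
    t=np.linspace(0,2*np.pi,n)[:,None];return np.array(c)+r*(np.cos(t)*a+np.sin(t)*b)
E
python3 - <<'E'
from h import *
S=load("scene0");T=load("top0")
print("pot",onz(T,(434.7,247),0),onz(S,(215,296),0),tri(T,(434,247),S,(215,296)))
print("grip",tri(T,(446.7,236.3),S,(205.5,257.9)))
print("sock",tri(T,(331,189),S,(329,251)))
print("knob",tri(T,(215.8,238.9),S,(400.4,204.2)))
print("counter", onz(T,(225.1,247.6),0))
a=[zoom(T,405,215,70,70,8,"a"),zoom(S,180,240,70,80,7,"b")]
a=[cv2.copyMakeBorder(x,0,600-x.shape[0],0,0,0) if x.shape[0]<600 else x for x in a]
cv2.imwrite("pics/pot_z.png",cv2.resize(np.hstack([a[0],a[1]]),(800,456)))
E
```

```text
pot [ 0.5055785  -0.28684962  0.        ] [ 0.49464359 -0.28747943  0.        ] (array([ 0.50290647, -0.28530842,  0.010504  ]), np.float64(0.005378246608251276))
grip (array([ 0.49864194, -0.27919432,  0.16303972]), np.float64(0.003066719387296929))
sock (array([ 0.60862932, -0.01829399,  0.16751027]), np.float64(0.0010514435978094152))
knob (array([0.50610209, 0.25003937, 0.1006609 ]), np.float64(0.004524275645646208))
counter [0.5053702  0.24705616 0.        ]
```

View pics/pot_z.png

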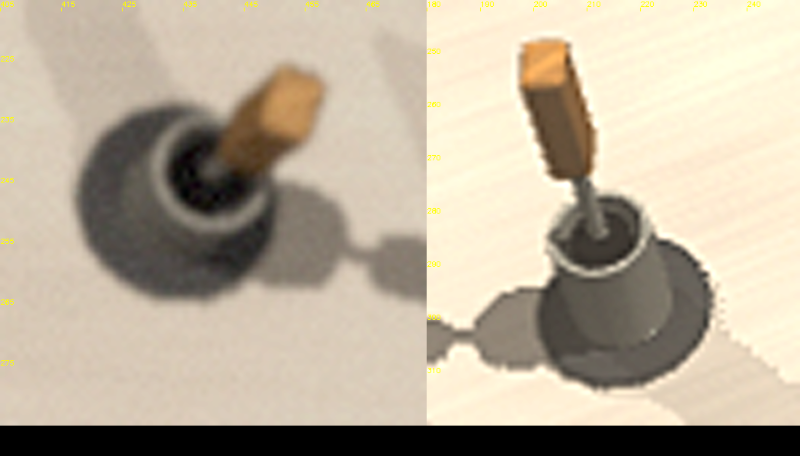

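```bash
cat > pot.py <<'E'
from h import *
import sys
S=load("scene0");T=load("top0")
px,py,lx,ly,yaw=map(float,sys.argv[1:6])
C=np.array([px,py,0]); 
ax=np.array([lx,ly,np.sqrt(1-lx*lx-ly*ly)])
dx,dy=map(float,sys.argv[6:8])
B=C+[dx,dy,.008]
x=np.array([np.cos(yaw),np.sin(yaw),0]);x-=ax*(x@ax);x/=np.linalg.norm(x);y=np.cross(ax,x)
def box(z): return np.array([B+ax*z+a*.013*x+b*.01*y for a,b in((1,1),(1,-1),(-1,-1),(-1,1),(1,1))])
cs=[(circ(C,.042),(0,255,0)),(circ(C+[0,0,.07],.024),(0,0,255)),(circ(C+[0,0,.07],.02),(0,0,255)),(box(.19),(255,0,0)),(box(.12),(255,0,0)),(np.array([B,B+ax*.19]),(255,255,0))]
a=[zoom(T,405,215,70,70,8,"a",cs),zoom(S,180,240,70,80,7,"b",cs)]
cv2.imwrite("pics/"+sys.argv[8]+".png",cv2.resize(np.hstack([a[0],a[1]]),(800,428)))
E
python3 - <<'E'
from h import *
S=load("scene0");T=load("top0")
print(tri(T,(452.5,228.5),S,(201.3,252.5)))
for n,s in (("T",T),):
  pass
print(onz(T,(433.7,246.7),.004),onz(S,(216.5,294),.004))
E
python3 pot.py 0.505 -0.285 0 0 1.2 0 0 pot1
```

```text
(array([ 0.50858332, -0.28442528,  0.19804062]), np.float64(0.004045814737800137))
[ 0.50560124 -0.28341975  0.004     ] [ 0.4932883  -0.28221411  0.004     ]
```

View pics/pot1.png

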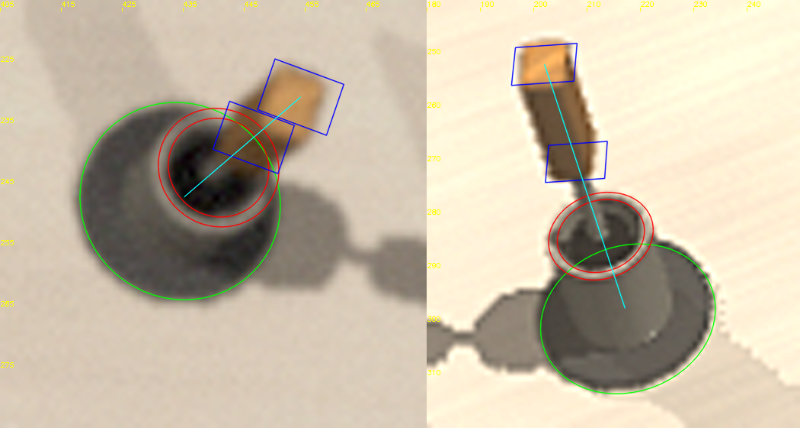

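```bash
python3 - <<'E'
from h import *
S=load("scene0");T=load("top0")
C=np.array([.5045,-.285,0.008])
def box(z,yaw):
  x=np.array([np.cos(yaw),np.sin(yaw),0]);y=np.array([-x[1],x[0],0])
  return np.array([C+[0,0,z]+a*.013*x+b*.01*y for a,b in((1,1),(1,-1),(-1,-1),(-1,1),(1,1))])
a=[]
for yaw in (None,0,0.5):
  cs=[] if yaw is None else [(box(.19,yaw),(255,0,0)),(box(.12,yaw),(0,0,255))]
  a.append(np.vstack([zoom(T,434,216,32,34,8,"a",cs),zoom(S,190,244,32,34,8,"b",cs)]))
cv2.imwrite("pics/yaw1.png",np.hstack(a))
E
```

```text
(no output)
```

View pics/yaw1.png

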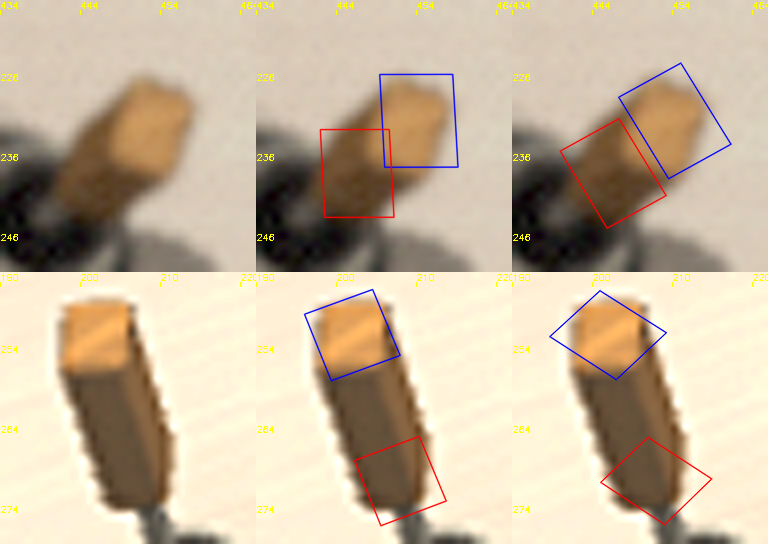

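```bash
python3 - <<'E'
from h import *
S=load("scene0");T=load("top0")
def box(C,z,yaw):
  x=np.array([np.cos(yaw),np.sin(yaw),0]);y=np.array([-x[1],x[0],0])
  return np.array([C+[0,0,z]+a*.013*x+b*.01*y for a,b in((1,1),(1,-1),(-1,-1),(-1,1),(1,1))])
a=[]
C=np.array([.505,-.282,0.008])
for yaw in (-.3,-.45,-.6):
  cs=[] if yaw is None else [(box(C,.19,yaw),(255,0,0)),(box(C,.12,yaw),(0,0,255))]
  a.append(np.vstack([zoom(T,434,216,32,34,8,"a",cs),zoom(S,190,244,32,34,8,"b",cs)]))
cv2.imwrite("pics/yaw2.png",np.hstack(a))
E
```

```text
(no output)
```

View pics/yaw2.png

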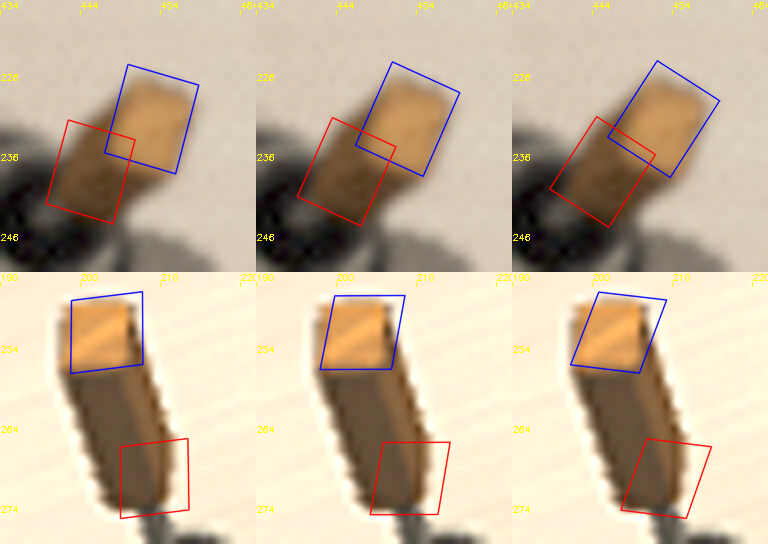

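```bash
python3 - <<'E'
from h import *
S=load("scene0");T=load("top0")
a=zoom(T,300,160,60,64,7,"a");b=zoom(S,300,240,64,84,7,"b")
b=cv2.resize(b,None,fx=.762,fy=.762)
h=min(a.shape[0],b.shape[0]);cv2.imwrite("pics/sock_z.png",np.hstack([a[:h],b[:h]]))
a=zoom(T,185,208,66,70,7,"a");b=zoom(S,366,186,66,70,6,"b")
h=min(a.shape[0],b.shape[0]);m=np.hstack([a[:h],b[:h]]);cv2.imwrite("pics/cnt_z.png",cv2.resize(m,(800,int(h*800/m.shape[1]))))
E
```

```text
(no output)
```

View pics/sock_z.png

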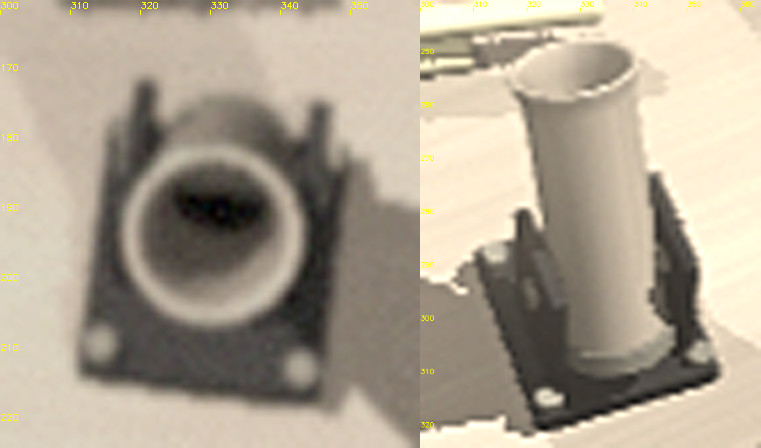

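View pics/cnt_z.png

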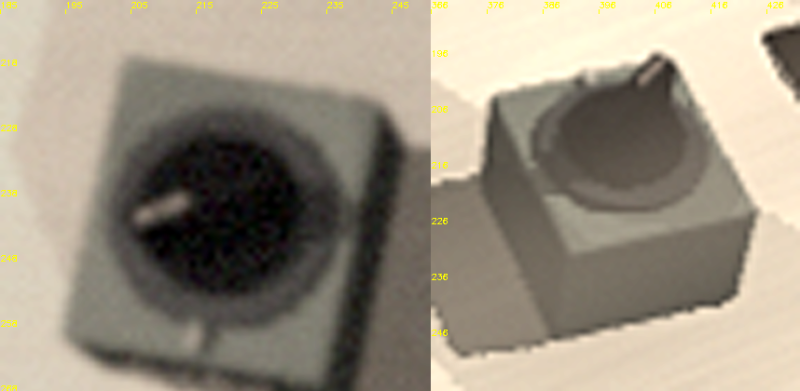

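```bash
cat > sock.py <<'E'
from h import *
import sys
S=load("scene0");T=load("top0")
x,y,az=map(float,sys.argv[1:4]); L=np.radians(27)
z=np.array([np.sin(L)*np.cos(az),np.sin(L)*np.sin(az),np.cos(L)]);M=np.array([x,y,.156])
cs=[(circ(M,.03,z),(0,255,0)),(circ(M,.02,z),(0,0,255)),(circ(M-z*.135,.025,z),(255,0,0)),(np.array([M,M-z*.135]),(255,255,0))]
a=zoom(T,300,160,60,64,7,"a",cs);b=zoom(S,300,240,64,84,7,"b",cs)
b=cv2.resize(b,None,fx=.762,fy=.762)
h=min(a.shape[0],b.shape[0]);cv2.imwrite("pics/"+sys.argv[4]+".png",np.hstack([a[:h],b[:h]]))
E
python3 - <<'E'
from h import *
S=load("scene0");T=load("top0")
print(onz(T,(330.2,194),.156),onz(S,(328.2,253),.156),tri(T,(330.2,194),S,(328.2,253)))
E
python3 sock.py .607 -.018 3.0 sock1
```

```text
[ 0.6004112  -0.01622905  0.156     ] [ 0.60496872 -0.01901052  0.156     ] (array([ 0.60170853, -0.01681557,  0.15100819]), np.float64(0.0009488656501981768))
```

View pics/sock1.png

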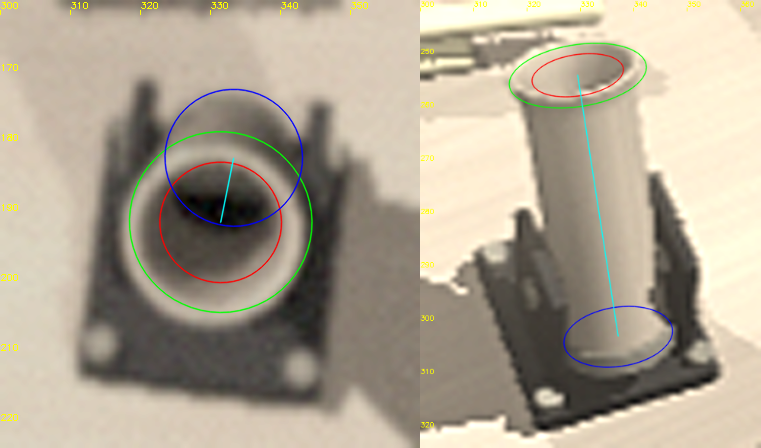

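```bash
python3 sock.py .6035 -.0172 3.0 sock2
```

```text
(no output)
```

View pics/sock2.png

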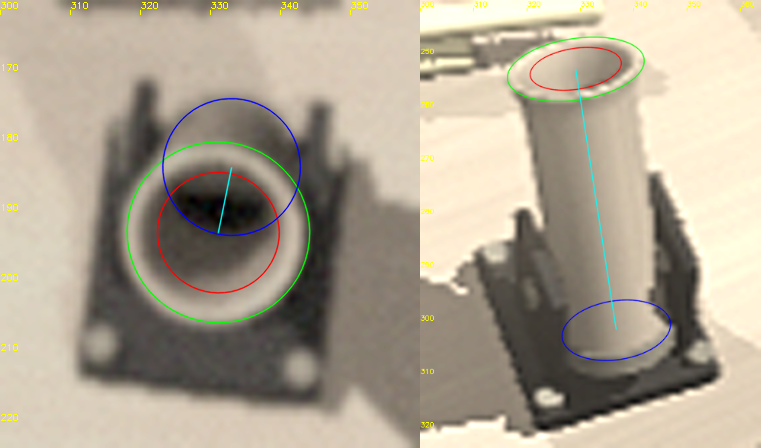

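```bash
cat > cnt.py <<'E'
from h import *
import sys
S=load("scene0");T=load("top0")
x,y,w,th,zt=map(float,sys.argv[1:6])
R=np.array([[np.cos(w),-np.sin(w)],[np.sin(w),np.cos(w)]])
def p(q,z): q=np.atleast_2d(q)@R.T; return np.c_[q+[x,y],np.full(len(q),z)]
sq=np.array([[1,1],[1,-1],[-1,-1],[-1,1],[1,1]])*[.055,.05]
C=np.array([x,y,.0])
a=-th; br=np.array([[1,1],[1,-1],[-1,-1],[-1,1],[1,1]])*[.03,.005]
Rb=np.array([[np.cos(a),-np.sin(a)],[np.sin(a),np.cos(a)]])
cs=[(p(sq,.07),(0,255,0)),(p(sq,0),(0,120,0)),(circ(C+[0,0,.075],.03),(0,0,255)),(p(br@Rb.T,zt),(255,0,0)),(p(br@Rb.T,.08),(255,120,0)),(p([[-.05,0],[-.03,0]],.07),(255,255,0))]
a=zoom(T,185,208,66,70,7,"a",cs);b=zoom(S,366,186,66,70,6,"b",cs)
h=min(a.shape[0],b.shape[0]);m=np.hstack([a[:h],b[:h]]);cv2.imwrite("pics/"+sys.argv[6]+".png",cv2.resize(m,(800,int(h*800/m.shape[1]))))
E
python3 - <<'E'
from h import *
S=load("scene0");T=load("top0")
print(tri(T,(205.5,234.3),S,(405,196.5)),tri(T,(212.5,230.8),S,(401.5,201)))
E
python3 cnt.py .506 .247 -.18 .9 .105 cnt1
```

```text
(array([0.50910528, 0.26416891, 0.12810284]), np.float64(0.014242898104913703)) (array([0.51762622, 0.2485454 , 0.12618417]), np.float64(0.014916208377922877))
```

View pics/cnt1.png

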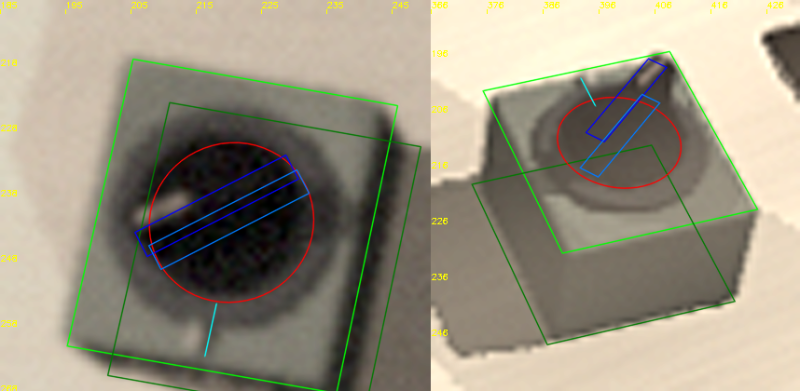

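```bash
python3 - <<'E'
from h import *
S=load("scene0");T=load("top0")
def g(s,u,v,w,h,f):
    im=s["frame"][v:v+h,u:u+w,::-1].astype(float)/255
    im=np.clip(im*1.6,0,1)**.45
    im=cv2.resize(im,None,fx=f,fy=f,interpolation=cv2.INTER_CUBIC)
    im=(np.clip(im,0,1)*255).astype(np.uint8)
    for k in range(0,w,5): cv2.putText(im,str(u+k),(k*f,8),0,.3,(0,0,255),1)
    for k in range(5,h,5): cv2.putText(im,str(v+k),(0,k*f),0,.3,(0,0,255),1)
    return im
cv2.imwrite("pics/knob_z.png",np.hstack([g(T,198,218,44,44,9),g(S,380,192,44,44,9)]))
E
```

```text
(no output)
```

View pics/knob_z.png

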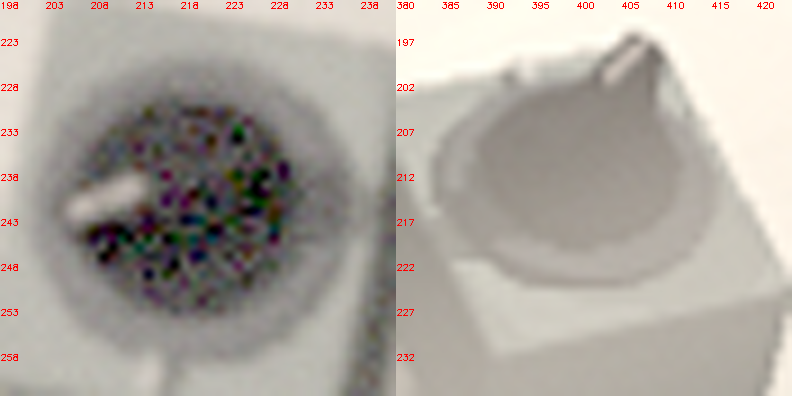

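```bash
python3 - <<'E'
from h import *
S=load("scene0");T=load("top0")
print(tri(T,(206,241.5),S,(406.5,197.5)),tri(T,(213.5,238.5),S,(402.5,201)))
print(onz(T,(217.5,241),.08),onz(S,(400,211),.08), onz(T,(216,257.5),.07),onz(S,(393,200.5),.07))
E
python3 cnt.py .507 .2495 -.19 1.05 .108 cnt2
```

```text
(array([0.4985847 , 0.2717498 , 0.10932009]), np.float64(0.0026180257506570543)) (array([0.5055238 , 0.25449867, 0.11017649]), np.float64(0.0025833809373296823))
[0.50625759 0.25186152 0.08      ] [0.51119085 0.24591945 0.08      ] [0.46800041 0.25590942 0.07      ] [0.46148088 0.25560938 0.07      ]
```

View pics/cnt2.png

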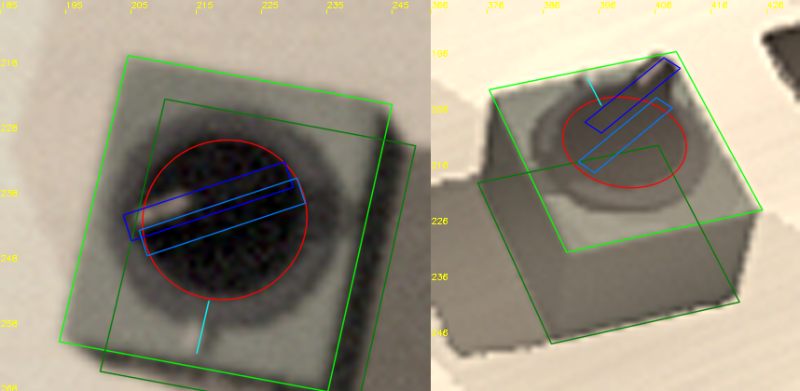

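Call:
arm_command(
  commands=[
    [[0,0,0],[0,0,0.05],1],
    [[0,0,0],[0,0,0],1],
    [[0,0,0],[0,0,0],1],
    [[0,0,0],[0,0,0],1],
    [[0,0,0],[0,0,0],1],
  ],
)

```text
invalid input at $.commands[0][1]: expected a number
```

Call:
arm_command(
  commands=[
    [[0,0,-2.4],0.13,0.3],
    [[0,0,-2.4],0.13,0.3],
    [[0,0,-2.4],0.13,0.3],
    [[0,0,-2.4],0.13,0.3],
    [[0,0,-2.4],0.13,0.3],
  ],
)

```text
t: 2.1
eef_pos: [0.1588, -0.6302, 0.3523]
orientation: [-0.0, 0.979, -0.203, 0.0]
contact_force: [-0.2, -0.4, 0.3]
grip_width: 0.055
```

```bash
cat > g.py <<'E'
from h import *
from rig import r
from scipy.spatial.transform import Rotation as Ro
import sys
np.set_printoptions(precision=4,suppress=True)
def st(): return r.get_state()
def Rt(s): q=s["orientation"];return Ro.from_quat([q[1],q[2],q[3],q[0]]).as_matrix()
def show(tgt=None):
    s=st();R=Rt(s);print("t",s["t"],"p",s["eef_pos"],"yaw_y",np.arctan2(R[1,1],R[0,1]),"z",R[:,2],"w",s["grip_width"],"F",s["contact_force"],"M",s["wrist_torque"])
    print("q",s["joint_pos"])
    if tgt is not None: print("shift cm",R.T@(np.array(tgt)-s["eef_pos"])*100)
if __name__=="__main__": show([float(a) for a in sys.argv[1:4]] if len(sys.argv)>3 else None)
E
python3 g.py .504 -.2845 .35
```

```text
t 2.1 p [ 0.1588 -0.6302  0.3523] yaw_y -1.9792442341370529 z [ 0.0001  0.     -1.    ] w 0.05502008875004872 F [-0.1802 -0.3611  0.2813] M [ 0.0159 -0.0328 -0.0267]
q [ 1.1425  0.3104  0.1522  1.4494 -0.0472  1.3853 -0.683 ]
shift cm [ 17.9486 -45.4327   0.2317]
```

Call:
arm_command(
  commands=[
    [[1.8,-4.5,0],0,0.3],
    [[1.8,-4.5,0],0,0.3],
    [[1.8,-4.5,0],0,0.3],
    [[1.8,-4.5,0],0,0.3],
    [[1.8,-4.5,0],0,0.3],
  ],
)

```text
t: 2.6
eef_pos: [0.331, -0.4571, 0.3516]
orientation: [0.0, 0.98, -0.2, 0.0]
contact_force: [-0.0, -0.8, -0.9]
grip_width: 0.0553
```

Call:
arm_command(
  commands=[
    [[1.8,-4.5,0],0,0.3],
    [[1.8,-4.5,0],0,0.3],
    [[1.8,-4.5,0],0,0.3],
    [[1.8,-4.5,0],0,0.3],
    [[0,0,0],0,0.3],
  ],
)

```text
t: 3.1
eef_pos: [0.4734, -0.312, 0.3515]
orientation: [-0.003, 0.981, -0.192, 0.001]
contact_force: [0.1, 0.3, -0.1]
grip_width: 0.0554
```

```bash
python3 g.py .5035 -.2845 .152
```

```text
t 3.1 p [ 0.4734 -0.312   0.3515] yaw_y -1.9579546606753637 z [ 0.0039  0.0046 -1.    ] w 0.055426597588829396 F [ 0.0811  0.261  -0.0742] M [ 0.038  -0.0118 -0.048 ]
q [ 0.6493  0.1518 -0.1525  1.6412  0.0175  1.3492 -1.4633]
shift cm [ 1.7071 -3.5662 19.9713]
```

Call:
arm_command(
  commands=[
    [[0.8,-1.8,2],0,0.3],
    [[0.9,-1.8,3],0,0.3],
    [[0,0,4],0,0.3],
    [[0,0,3],0,0.3],
    [[0,0,0],0,0.3],
  ],
)

```text
t: 3.6
eef_pos: [0.4927, -0.2931, 0.2259]
orientation: [-0.002, 0.98, -0.2, -0.005]
contact_force: [-0.7, 0.5, -1.4]
grip_width: 0.0554
```

```bash
cat > snap.py <<'E'
from g import *
tag=sys.argv[1]; a=[int(v) for v in sys.argv[2:10]]  # two crops u v w h
ims=[]
for n,c in (("top",a[:4]),("scene",a[4:])):
    s=r.snapshot(n);pickle.dump(s,open(f"{n}_{tag}.pkl","wb"))
    im=zoom(s,*c,6,"tmp")
    ims.append(cv2.resize(im,(400,int(400*im.shape[0]/im.shape[1]))))
h=max(i.shape[0] for i in ims)
cv2.imwrite(f"pics/{tag}.png",np.hstack([cv2.copyMakeBorder(i,0,h-i.shape[0],0,0,0) for i in ims]))
E
python3 snap.py p1 400 180 90 90 160 200 90 110; python3 g.py .5035 -.2845 .152
```

```text
t 3.7 p [ 0.4963 -0.2952  0.2315] yaw_y -1.9743702255441393 z [-0.0005  0.0003 -1.    ] w 0.05529285573900201 F [0.9559 0.7073 0.7537] M [ 0.0259 -0.0359  0.0191]
q [ 0.6096  0.2554 -0.1681  1.7685  0.0469  1.1221 -1.5479]
shift cm [ 0.2481 -1.2664  7.9497]
```

View pics/p1.png

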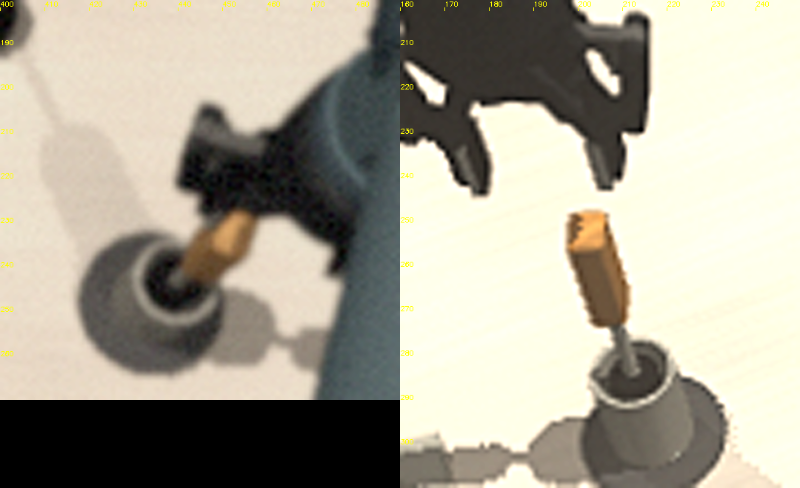

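Call:
arm_command(
  commands=[
    [[0.25,-1.2,0],0,0.3],
    [[0,0,0],0,0.3],
    [[0,0,2.5],0,0.3],
    [[0,0,2.5],0,0.3],
    [[0,0,2],0,0.3],
  ],
)

```text
t: 4.2
eef_pos: [0.5047, -0.2848, 0.1621]
orientation: [0.0, 0.98, -0.2, 0.001]
contact_force: [0.1, 0.4, -0.4]
grip_width: 0.0554
```

```bash
python3 snap.py p2 400 180 90 90 160 200 90 110; python3 g.py .5035 -.2845 .152
```

```text
t 4.3 p [ 0.5022 -0.2837  0.1596] yaw_y -1.9732288726023721 z [-0.0037  0.0021 -1.    ] w 0.05519535520406183 F [-0.6024 -0.1604  0.0819] M [-0.0113  0.0575 -0.0173]
q [ 0.5889  0.3319 -0.1727  1.832   0.0666  0.9875 -1.5847]
shift cm [0.1532 0.0251 0.7557]
```

View pics/p2.png

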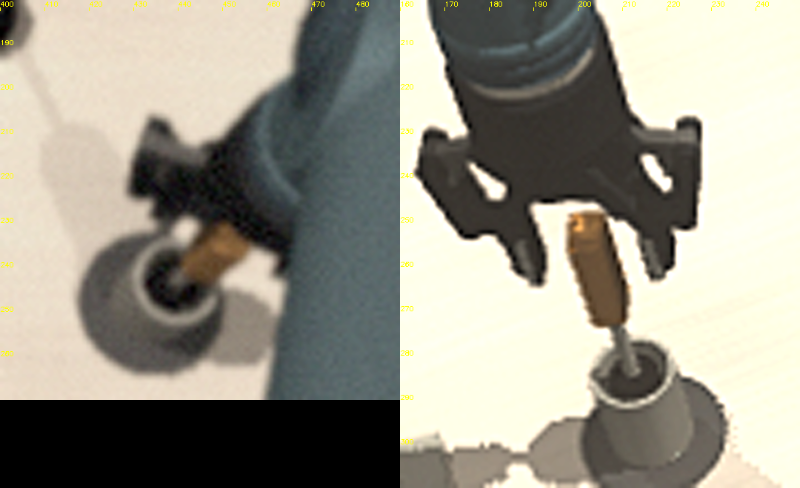

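Call:
arm_command(
  commands=[
    [[0.1,0,0.6],0,0.0],
    [[0,0,0],0,-1],
    [[0,0,0],0,-1],
    [[0,0,0],0,-1],
    [[0,0,0],0,-1],
  ],
)

```text
t: 4.8
eef_pos: [0.5056, -0.2857, 0.1568]
orientation: [0.0, 0.98, -0.2, 0.002]
contact_force: [0.0, 0.0, 3.6]
grip_width: 0.0193
```

```bash
python3 g.py
```

```text
t 4.8 p [ 0.5056 -0.2857  0.1568] yaw_y -1.9739436943474813 z [ 0.0028 -0.0013 -1.    ] w 0.01926714943100891 F [0.0021 0.049  3.6105] M [ 0.0033 -0.0244 -0.0028]
q [ 0.5884  0.3379 -0.172   1.8303  0.0686  0.976  -1.5863]
```

Call:
arm_command(
  commands=[
    [[0,0,-1.1],0,-1],
    [[0,0,-1.1],0,-1],
    [[0,0,-1.1],0,-1],
    [[0,0,0],0,-1],
    [[0,0,0],0,-1],
  ],
)

```text
t: 5.3
eef_pos: [0.5046, -0.2854, 0.1889]
orientation: [0.0, 0.98, -0.2, 0.0]
contact_force: [0.6, 0.3, -1.1]
grip_width: 0.0192
```

```bash
python3 snap.py p3 400 180 90 90 160 200 90 110; python3 g.py
```

```text
t 5.4 p [ 0.504  -0.285   0.1879] yaw_y -1.9740089682209525 z [-0.0009  0.0004 -1.    ] w 0.0195462200323515 F [-0.0054  0.9438 -1.4868] M [ 0.0066  0.0048 -0.0001]
q [ 0.5913  0.3022 -0.1739  1.8061  0.0597  1.0394 -1.5793]
```

View pics/p3.png

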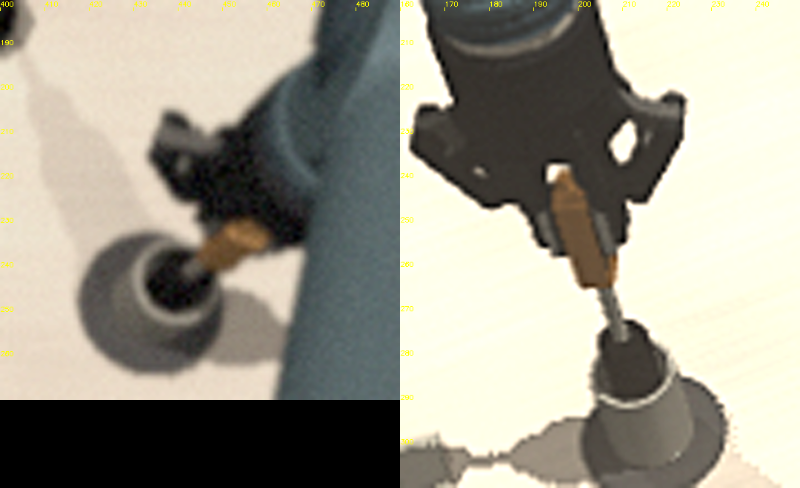

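Call:
arm_command(
  commands=[
    [[-0.6,0,0],0,-1],
    [[-0.6,0,0],0,-1],
    [[-0.6,0,0],0,-1],
    [[-0.6,0,0],0,-1],
    [[0,0,0],0,-1],
  ],
)

```text
t: 5.9
eef_pos: [0.4824, -0.2757, 0.1889]
orientation: [0.0, 0.98, -0.2, 0.001]
contact_force: [4.5, -1.1, -1.7]
grip_width: 0.0194
```

```bash
python3 snap.py p4 400 180 90 90 160 200 90 110; python3 g.py
```

```text
t 6.0 p [ 0.4826 -0.2758  0.1888] yaw_y -1.973930650442546 z [ 0.0009 -0.0003 -1.    ] w 0.01907609637415917 F [ 4.0437 -1.5152 -0.3942] M [-0.359  -1.0585 -0.0158]
q [ 0.5995  0.2581 -0.1769  1.8614  0.0525  1.0256 -1.5728]
```

View pics/p4.png

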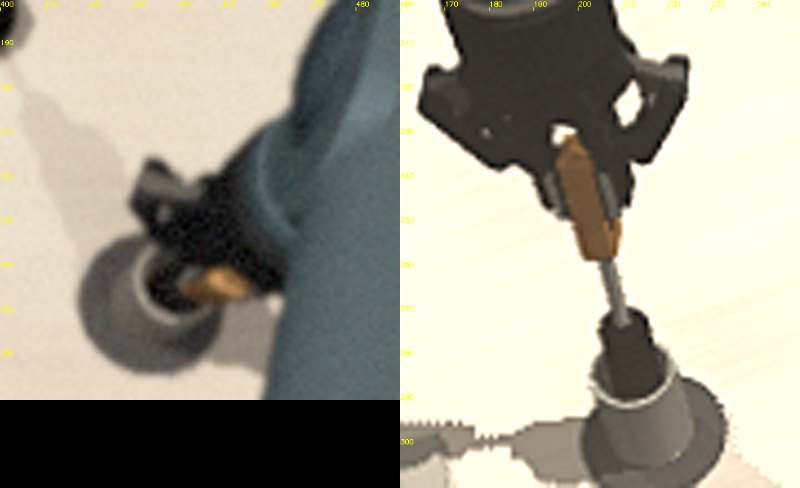

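Call:
arm_command(
  commands=[
    [[-1.1,0,0],0,-1],
    [[-1.1,0,0],0,-1],
    [[-1.1,0,0],0,-1],
    [[-1.0,0,0],0,-1],
    [[0,0,0],0,-1],
  ],
)

```text
t: 6.5
eef_pos: [0.4417, -0.2584, 0.1889]
orientation: [-0.0, 0.98, -0.2, -0.0]
contact_force: [2.4, -1.0, 0.8]
grip_width: 0.0194
```

```bash
python3 snap.py p5 400 180 90 90 160 200 90 110; python3 g.py
```

```text
t 6.6 p [ 0.442  -0.2585  0.1888] yaw_y -1.9739983705584712 z [-0.0016  0.0007 -1.    ] w 0.01905957385275882 F [ 1.0408 -0.2024  1.7683] M [-0.1089 -0.6479  0.0108]
q [ 0.6139  0.1793 -0.1809  1.9591  0.038   1.0081 -1.5585]
```

View pics/p5.png

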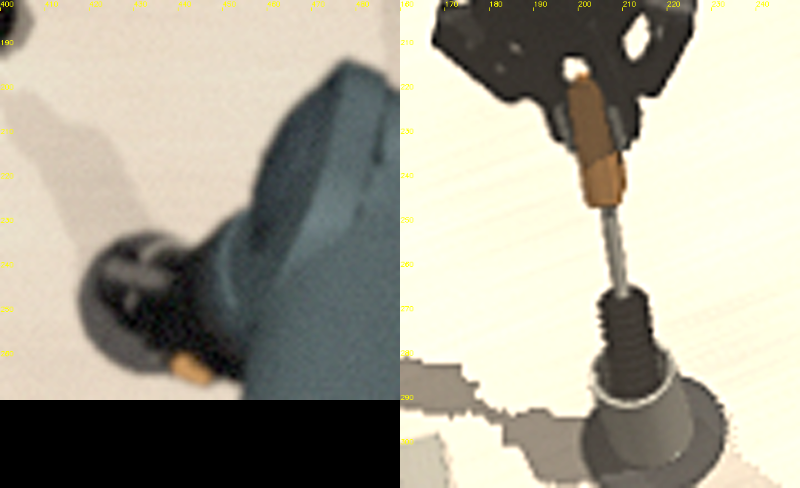

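```bash
cat > tilt.py <<'E'
from g import *
# usage tilt.py tag u1 v1 u2 v2 : shank top(118mm) and bottom(62mm) pixels in scene
s=load("scene_"+sys.argv[1]); px=np.array([float(v) for v in sys.argv[2:6]])
S=st();R=Rt(S);G=S["eef_pos"]-R[:,2]*.019
from scipy.optimize import least_squares
def f(p,full=False):
    a=-R[:,2]*np.cos(p[0])-R[:,0]*np.sin(p[0])   # handle leans to tool -x
    E=G-a*p[1]
    q=proj(s,np.array([E+a*.120,E+a*.062])).ravel()
    return q-px
o=least_squares(f,[.4,.168]);print("free tilt",np.degrees(o.x[0]),"L",o.x[1],"res",o.fun)
o=least_squares(lambda p:f([p[0],.168])[[0,1,2,3]],[.4]);print("L fixed tilt",np.degrees(o.x),"res",o.fun)
E
python3 tilt.py p5 206.6 246.6 210 266
```

```text
free tilt 21.19920159267649 L 0.17496359319524174 res [ 0.4816 -0.6623  0.5171  0.5264]
L fixed tilt [27.6662] res [-0.3345 -2.1587 -0.7044  0.5701]
```

Call:
arm_command(
  commands=[
    [[-0.5,0,0],0,-1],
    [[-0.4,0,0],0,-1],
    [[0,0,0],0,-1],
    [[-0.5,0,-1.2],0,-1],
    [[-1,0,-2],0,-1],
  ],
)

```text
t: 7.1
eef_pos: [0.4178, -0.2483, 0.2184]
orientation: [-0.001, 0.98, -0.2, -0.004]
contact_force: [-0.9, 0.2, -1.3]
grip_width: 0.0193
```

Call:
arm_command(
  commands=[
    [[-1,0,-2.5],0,-1],
    [[-1,0,-2.5],0,-1],
    [[-1,0,-2.5],0,-1],
    [[-0.5,0,-1],0,-1],
    [[0,0,0],0,-1],
  ],
)

```text
t: 7.6
eef_pos: [0.3872, -0.2356, 0.3055]
orientation: [-0.0, 0.98, -0.201, -0.001]
contact_force: [0.1, -0.5, -1.1]
grip_width: 0.0194
```

```bash
python3 snap.py p6 400 180 90 90 160 180 90 110; python3 g.py
```

```text
t 7.7 p [ 0.3872 -0.2353  0.3036] yaw_y -1.9742184719943219 z [-0.0037  0.0018 -1.    ] w 0.019737360605222607 F [-0.1784 -0.8307 -2.2059] M [-0.028   0.0008  0.0319]
q [ 0.6379 -0.0469 -0.1765  1.9473 -0.0087  1.2447 -1.5098]
```

View pics/p6.png

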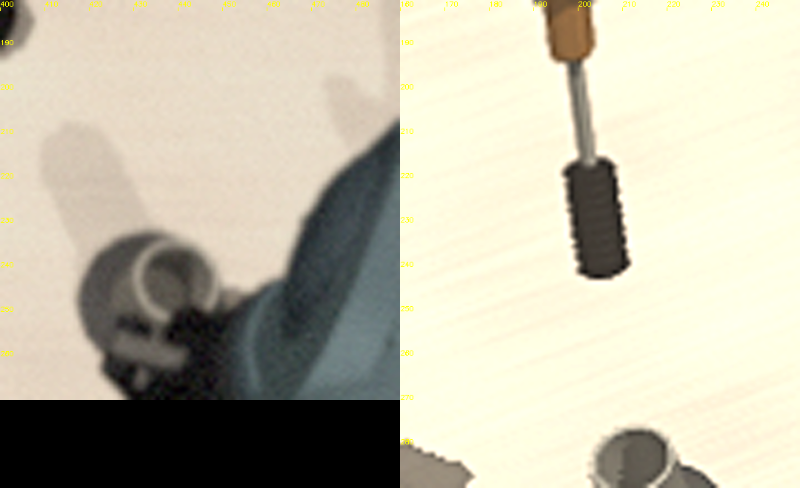

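```bash
cat > tilt3.py <<'E'
from g import *
from scipy.optimize import least_squares
# tag, then triples d u v (d mm along brush) for scene
s=load("scene_"+sys.argv[1]); v=np.array([float(x) for x in sys.argv[2:]]).reshape(-1,3)
S=st();R=Rt(S);G=S["eef_pos"]-R[:,2]*.019
def f(p):
    x=R[:,0]*np.cos(p[2])+R[:,1]*np.sin(p[2])
    a=-R[:,2]*np.cos(p[0])-x*np.sin(p[0])
    E=G-a*p[1]
    return (proj(s,E+v[:,:1]/1e3*a)-v[:,1:]).ravel()
o=least_squares(lambda p:np.r_[f([p[0],p[1],0]),(p[1]-.168)/.001],[.4,.168]);print("tilt",np.degrees(o.x[0]),"L",o.x[1],o.fun)
for t in (20,24,27,30): print(t,f([np.radians(t),.168,0]))
E
python3 tilt3.py p6 120 199.0 194 62 202.3 215.5 0 206 240
```

```text
tilt 26.48958805782074 L 0.1685820873968638 [ 0.2434 -2.1659  0.2632  0.3549  0.0096  0.4156  0.5821]
20 [ 0.6529 -3.3223  1.147  -2.0721  1.3316 -3.5521]
24 [ 0.3847 -2.7322  0.5937 -0.6631  0.5165 -1.163 ]
27 [ 0.173  -2.3512  0.1541  0.27   -0.1357  0.4545]
30 [-0.0471 -2.0246 -0.3059  1.0931 -0.8223  1.9151]
```

Call:
arm_command(
  commands=[
    [[0,0,-2],-0.14,-1],
    [[0,0,-2],-0.14,-1],
    [[0,0,0],0,-1],
    [[0,0,0],0,-1],
    [[0,0,0],0,-1],
  ],
)

```text
t: 8.2
eef_pos: [0.3875, -0.2353, 0.343]
orientation: [-0.001, 0.998, -0.062, -0.002]
contact_force: [0.5, -0.3, -1.3]
grip_width: 0.0197
```

```bash
python3 g.py .4995 -.0044 .3446
```

```text
t 8.2 p [ 0.3875 -0.2353  0.343 ] yaw_y -1.6958278462485799 z [-0.0038  0.0021 -1.    ] w 0.019659129985845493 F [ 0.4913 -0.3123 -1.3383] M [ 0.0369  0.0582 -0.0387]
q [ 0.6308 -0.0709 -0.1663  1.8886 -0.0123  1.3273 -1.2279]
shift cm [  8.2312 -24.3058  -0.1525]
```

Call:
arm_command(
  commands=[
    [[0.6,-2,0],0,-1],
    [[1.2,-3.5,0],0,-1],
    [[1.2,-3.5,0],0,-1],
    [[1.2,-3.5,0],0,-1],
    [[1.2,-3.5,0],0,-1],
  ],
)

```text
t: 8.7
eef_pos: [0.4613, -0.0823, 0.3436]
orientation: [-0.0, 0.998, -0.063, -0.001]
contact_force: [0.4, -1.2, -1.3]
grip_width: 0.0194
```

Call:
arm_command(
  commands=[
    [[1.2,-3.5,0],0,-1],
    [[1.2,-3.0,0],0,-1],
    [[0.4,-1.8,0],0,-1],
    [[0,0,0],0,-1],
    [[0,0,0],0,-1],
  ],
)

```text
t: 9.2
eef_pos: [0.4989, -0.0051, 0.3439]
orientation: [0.0, 0.998, -0.062, -0.001]
contact_force: [0.6, -0.2, -1.1]
grip_width: 0.0194
```

```bash
python3 snap.py p7 280 110 110 120 270 170 90 110; python3 g.py .4995 -.0044 .3446
```

```text
t 9.3 p [ 0.499  -0.0066  0.3444] yaw_y -1.697038384253702 z [-0.0019 -0.0008 -1.    ] w 0.019078810328818276 F [ 0.9505 -1.0591 -1.0454] M [-0.0426  0.0699  0.0536]
q [ 0.3752  0.0352 -0.4524  1.7849  0.0165  1.3269 -1.7781]
shift cm [ 0.0193 -0.2255 -0.0194]
```

View pics/p7.png

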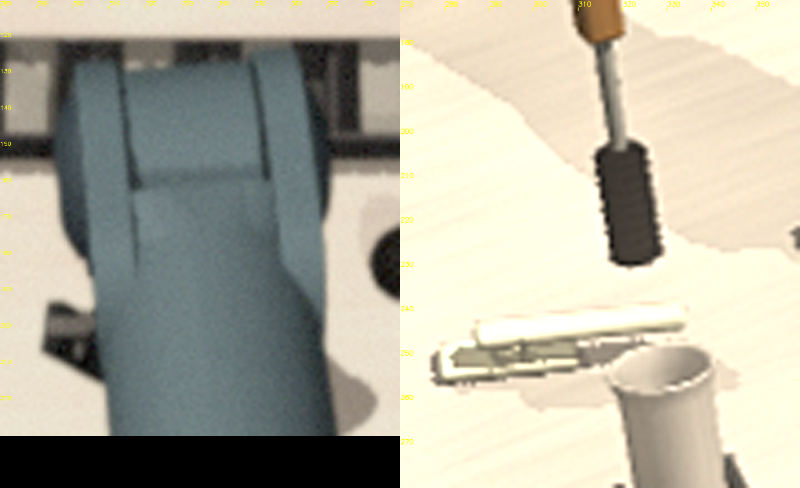

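```bash
python3 tilt3.py p7 120 316.6 179 62 319.2 203 0 323.2 228; python3 - <<'E'
from g import *
s=load("scene_p7");az=3.02;L=np.radians(27);z=np.array([np.sin(L)*np.cos(az),np.sin(L)*np.sin(az),np.cos(L)]);M=np.array([.6045,-.0172,.156])
S=st();G=S["eef_pos"]+[0,0,.019]
cs=[(circ(M,.03,z),(0,255,0)),(np.array([M-z*.135,M+z*.25]),(0,0,255)),(np.array([G,G-z*.168]),(255,0,0)),(circ(G-z*.168,.014,z),(255,0,0)),(circ(G-z*.106,.014,z),(255,0,0))]
zoom(s,280,150,80,90,6,"ov7",cs)
E
```

```text
tilt 27.96728666965636 L 0.1688000609373574 [-1.2886 -1.4977  0.3102 -0.4342  0.5979  0.1924  0.8001]
20 [-2.2179 -2.7762 -1.6652 -3.0662 -2.4869 -4.1387]
24 [-1.7748 -2.2629 -0.6919 -1.8165 -0.9557 -1.987 ]
27 [-1.4507 -1.9424  0.0251 -1.0088  0.1803 -0.557 ]
30 [-1.1346 -1.6783  0.7288 -0.3161  1.3028  0.7082]
```

View pics/ov7.png

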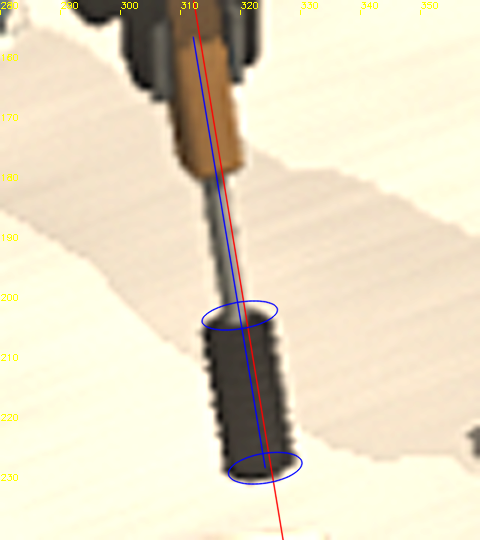

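Call:
arm_command(
  commands=[
    [[0,-0.35,0],0,-1],
    [[0.7,0,1.4],0,-1],
    [[0.8,0,1.5],0,-1],
    [[0.75,0,1.5],0,-1],
    [[0,0,0],0,-1],
  ],
)

```text
t: 9.8
eef_pos: [0.5212, -0.0047, 0.2971]
orientation: [-0.0, 0.998, -0.062, -0.004]
contact_force: [-0.4, 0.1, -1.2]
grip_width: 0.0195
```

```bash
python3 snap.py p8 280 110 110 120 270 170 90 110; python3 g.py
```

```text
t 9.9 p [ 0.522  -0.0041  0.2999] yaw_y -1.6940088900363903 z [-0.0029  0.0006 -1.    ] w 0.01922957524997865 F [ 0.1538  0.5069 -0.9196] M [-0.0147  0.0294 -0.0037]
q [ 0.3591  0.1142 -0.4598  1.7989  0.0525  1.2436 -1.8091]
```

View pics/p8.png

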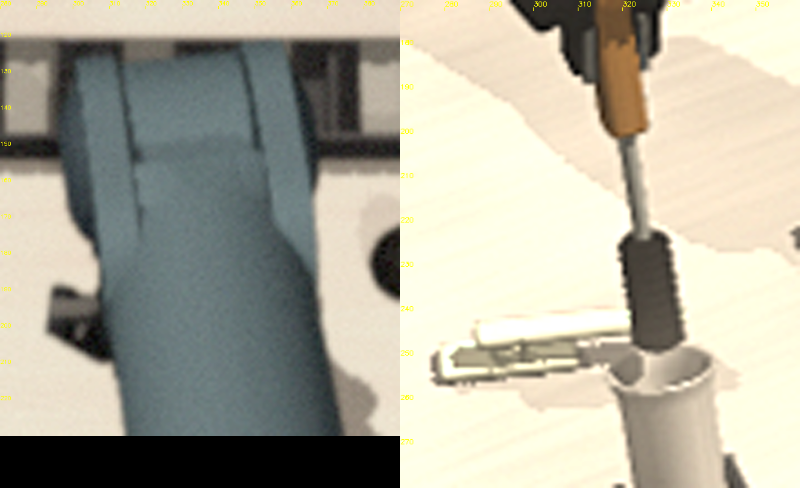

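Call:
arm_command(
  commands=[
    [[0.35,0,0.7],0,-1],
    [[0.35,0,0.7],0,-1],
    [[0.35,0,0.7],0,-1],
    [[0.35,0,0.7],0,-1],
    [[0,0,0],0,-1],
  ],
)

```text
t: 10.4
eef_pos: [0.5359, -0.0059, 0.2717]
orientation: [-0.0, 0.998, -0.062, -0.001]
contact_force: [0.8, 0.3, -0.5]
grip_width: 0.0195
```

```bash
cat > ax.py <<'E'
from g import *
az=3.02;L=np.radians(27);z=np.array([np.sin(L)*np.cos(az),np.sin(L)*np.sin(az),np.cos(L)]);M=np.array([.6045,-.0172,.156])
def rep():
    S=st();G=S["eef_pos"]+[0,0,.019];E=G-z*.168
    h=(E-M)@z;lat=E-M-z*h
    print("h",round(h*1000,1),"lat mm",lat*1000,"F",S["contact_force"],"Fz_axis",S["contact_force"]@z,"M",S["wrist_torque"],"t",S["t"],"w",S["grip_width"])
rep()
E
python3 snap.py p9 280 110 110 120 270 170 90 110;python3 ax.py
```

```text
h -15.5 lat mm [0.4948 3.1139 0.0578] F [-0.5223 -0.5286 -0.9152] Fz_axis -0.6091689000814973 M [-0.0214 -0.0207  0.0102] t 10.5 w 0.019379458273752544
```

View pics/p9.png

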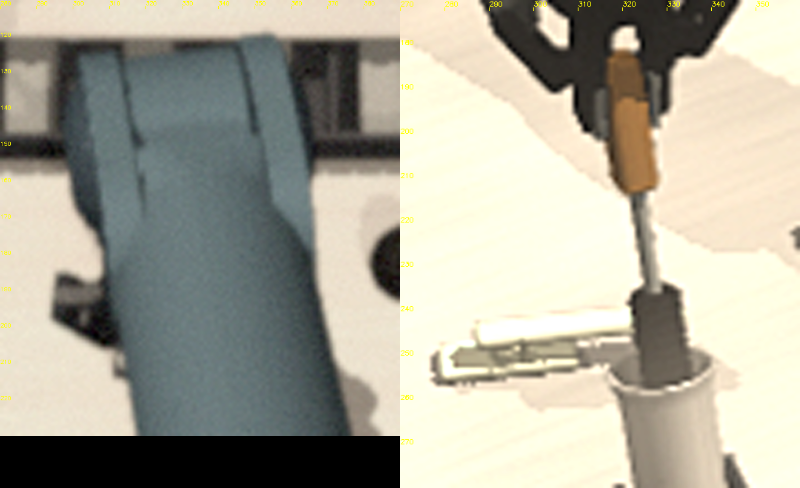

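Call:
arm_command(
  commands=[
    [[0.45,0,0.9],0,-1],
    [[0.45,0,0.9],0,-1],
    [[0.45,0,0.9],0,-1],
    [[0.45,0,0.9],0,-1],
    [[0.2,0,0.4],0,-1],
  ],
)

```text
t: 11.0
eef_pos: [0.5559, -0.0084, 0.2315]
orientation: [-0.0, 0.998, -0.062, -0.001]
contact_force: [0.0, -0.3, -1.1]
grip_width: 0.0194
```

```bash
python3 ax.py
```

```text
h -61.4 lat mm [-0.5857  2.9588 -0.4791] F [ 0.0209 -0.2703 -1.0569] Fz_axis -0.9659960640634484 M [-0.001   0.0374  0.0142] t 11.0 w 0.019401836394931822
```

Call:
arm_command(
  commands=[
    [[0.2,0,0.4],0,-1],
    [[0.2,0,0.4],0,-1],
    [[0.2,0,0.35],0,-1],
    [[0,0,0],0,-1],
    [[0,0,0],0,-1],
  ],
)

```text
t: 11.5
eef_pos: [0.5623, -0.0089, 0.2219]
orientation: [-0.0, 0.998, -0.062, 0.0]
contact_force: [-0.2, -0.3, -0.7]
grip_width: 0.0187
```

```bash
python3 ax.py
```

```text
h -72.8 lat mm [0.6676 3.0657 0.1482] F [-0.1656 -0.2824 -0.7194] Fz_axis -0.5818924605114607 M [ 0.0027  0.0447 -0.0115] t 11.5 w 0.018700443678151043
```

Call:
arm_command(
  commands=[
    [[0.1,0,0.2],0,-1],
    [[0.1,0,0.2],0,-1],
    [[0.05,0,0.1],0,-1],
    [[0,0,0],0,-1],
    [[0,0,0],0,-1],
  ],
)

```text
t: 12.0
eef_pos: [0.5646, -0.0092, 0.2168]
orientation: [0.0, 0.998, -0.062, -0.0]
contact_force: [0.0, -0.3, -2.0]
grip_width: 0.0191
```

```bash
python3 ax.py
```

```text
h -78.5 lat mm [0.4536 3.0375 0.0417] F [ 0.0264 -0.3217 -1.9787] Fz_axis -1.7926944010167385 M [-0.0242  0.0535 -0.0289] t 12.0 w 0.01907515688196457
```

Call:
arm_command(
  commands=[
    [[0.1,0,0.2],0,-1],
    [[0.05,0,0.1],0,-1],
    [[0.05,0,0.1],0,-1],
    [[0,0,0],0,-1],
    [[0,0,0],0,-1],
  ],
)

```text
t: 12.5
eef_pos: [0.5667, -0.0095, 0.2127]
orientation: [-0.0, 0.998, -0.062, -0.0]
contact_force: [-0.3, 0.1, -0.7]
grip_width: 0.0193
```

Call:
arm_command(
  commands=[
    [[0.1,0,0.2],0,-1],
    [[0.05,0,0.1],0,-1],
    [[0.05,0,0.1],0,-1],
    [[0,0,0],0,-1],
    [[0,0,0],0,-1],
  ],
)

```text
t: 13.0
eef_pos: [0.5686, -0.0097, 0.2087]
orientation: [-0.0, 0.998, -0.062, -0.0]
contact_force: [-0.2, 0.4, -0.4]
grip_width: 0.0198
```

```bash
python3 ax.py
```

```text
h -87.5 lat mm [0.3848 3.0598 0.0055] F [-0.1727  0.4083 -0.4088] Fz_axis -0.2639336363591537 M [-0.0001  0.056   0.0352] t 13.0 w 0.019825142342598502
```

Call:
arm_command(
  commands=[
    [[0.1,0,0.2],0,-1],
    [[0.05,0,0.1],0,-1],
    [[0,0,0],0,-1],
    [[0,0,0],0,-1],
    [[0,0,0],0,-1],
  ],
)

```text
t: 13.5
eef_pos: [0.5702, -0.0099, 0.2058]
orientation: [-0.0, 0.998, -0.062, 0.0]
contact_force: [-0.0, 0.1, -1.7]
grip_width: 0.0194
```

```bash
python3 ax.py
```

```text
h -90.8 lat mm [0.4366 3.069  0.0311] F [-0.0021  0.1215 -1.6724] Fz_axis -1.4825375556989875 M [-0.0078 -0.0083 -0.0167] t 13.5 w 0.019355307003540708
```

Call:
arm_command(
  commands=[
    [[0.1,0,0.2],0,-1],
    [[0.05,0,0.1],0,-1],
    [[0,0,0],0,-1],
    [[0,0,0],0,-1],
    [[0,0,0],0,-1],
  ],
)

```text
t: 14.0
eef_pos: [0.5716, -0.01, 0.2028]
orientation: [-0.0, 0.998, -0.062, 0.0]
contact_force: [0.4, -0.3, -1.5]
grip_width: 0.0195
```

```bash
python3 ax.py
```

```text
h -94.2 lat mm [0.4147 3.0907 0.0187] F [ 0.376  -0.2972 -1.4903] Fz_axis -1.5137211660451417 M [ 0.0047 -0.0011 -0.0413] t 14.0 w 0.019455610168566347
```

Call:
arm_command(
  commands=[
    [[0.1,0,0.2],0,-1],
    [[0.05,0,0.1],0,-1],
    [[0,0,0],0,-1],
    [[0,0,0],0,-1],
    [[0,0,0],0,-1],
  ],
)

```text
t: 14.5
eef_pos: [0.5731, -0.0102, 0.1998]
orientation: [-0.0, 0.998, -0.062, 0.0]
contact_force: [-0.1, 0.4, -1.4]
grip_width: 0.0191
```

```bash
python3 ax.py
```

```text
h -97.5 lat mm [0.4013 3.1011 0.0113] F [-0.1248  0.364  -1.4097] Fz_axis -1.179792160075519 M [ 0.0049 -0.0237  0.0258] t 14.5 w 0.0191118502431117
```

Call:
arm_command(
  commands=[
    [[0.1,0,0.2],0,-1],
    [[0.05,0,0.1],0,-1],
    [[0,0,0],0,-1],
    [[0,0,0],0,-1],
    [[0,0,0],0,-1],
  ],
)

```text
t: 15.0
eef_pos: [0.5746, -0.0104, 0.1968]
orientation: [-0.0, 0.998, -0.062, 0.0]
contact_force: [-0.3, -0.5, -0.6]
grip_width: 0.0195
```

```bash
python3 ax.py
```

```text
h -100.9 lat mm [0.3823 3.0893 0.0025] F [-0.3181 -0.4626 -0.6097] Fz_axis -0.42535658511306274 M [0.0275 0.0668 0.006 ] t 15.0 w 0.019490498402948437
```

Call:
arm_command(
  commands=[
    [[0.1,0,0.2],0,-1],
    [[0,0,0],0,-1],
    [[0,0,0],0,-1],
    [[0,0,0],0,-1],
    [[0,0,0],0,-1],
  ],
)

```text
t: 15.5
eef_pos: [0.5756, -0.0105, 0.1948]
orientation: [-0.0, 0.998, -0.062, 0.0]
contact_force: [0.5, 0.6, -1.5]
grip_width: 0.0191
```

```bash
python3 ax.py
```

```text
h -103.1 lat mm [ 0.3524  3.0823 -0.0123] F [ 0.5362  0.612  -1.5266] Fz_axis -1.5681518495991336 M [ 0.0277  0.0425 -0.0354] t 15.5 w 0.019123309417892097
```

Call:
arm_command(
  commands=[
    [[0.1,0,0.2],0,-1],
    [[0,0,0],0,-1],
    [[0,0,0],0,-1],
    [[0,0,0],0,-1],
    [[0,0,0],0,-1],
  ],
)

```text
t: 16.0
eef_pos: [0.5767, -0.0106, 0.1929]
orientation: [-0.0, 0.998, -0.062, 0.0]
contact_force: [0.1, 0.7, -0.4]
grip_width: 0.0194
```

```bash
python3 ax.py
```

```text
h -105.3 lat mm [0.4495 3.1134 0.0349] F [ 0.0959  0.7367 -0.4393] Fz_axis -0.39409390188903737 M [ 0.0567 -0.018   0.006 ] t 16.0 w 0.019415941685889483
```

Call:
arm_command(
  commands=[
    [[0.1,0,0.2],0,-1],
    [[0,0,0],0,-1],
    [[0,0,0],0,-1],
    [[0,0,0],0,-1],
    [[0,0,0],0,-1],
  ],
)

```text
t: 16.5
eef_pos: [0.5776, -0.0108, 0.1909]
orientation: [-0.0, 0.998, -0.062, 0.0]
contact_force: [-0.6, -0.2, 0.7]
grip_width: 0.019
```

```bash
python3 ax.py
```

```text
h -107.5 lat mm [0.394  3.0974 0.0078] F [-0.619  -0.2162  0.6533] Fz_axis 0.8491582216515503 M [-0.0294  0.1535  0.0301] t 16.5 w 0.01904534415757647
```

Call:
arm_command(
  commands=[
    [[0.1,0,0.2],0,-1],
    [[0,0,0],0,-1],
    [[0,0,0],0,-1],
    [[0,0,0],0,-1],
    [[0,0,0],0,-1],
  ],
)

```text
t: 17.0
eef_pos: [0.5786, -0.0109, 0.1889]
orientation: [-0.0, 0.998, -0.062, 0.0]
contact_force: [-1.6, -0.3, 3.1]
grip_width: 0.0193
```

```bash
python3 ax.py
```

```text
h -109.7 lat mm [ 0.3617  3.1088 -0.0092] F [-1.641  -0.2797  3.1086] Fz_axis 3.493900384086352 M [0.0773 0.2558 0.0083] t 17.0 w 0.019288441406196018
```

Call:
arm_command(
  commands=[
    [[0.05,0,0.1],0,-1],
    [[0,0,0],0,-1],
    [[0,0,0],0,-1],
    [[0,0,0],0,-1],
    [[0,0,0],0,-1],
  ],
)

```text
t: 17.5
eef_pos: [0.5791, -0.011, 0.1879]
orientation: [-0.0, 0.998, -0.062, 0.0]
contact_force: [-2.1, 0.7, 3.7]
grip_width: 0.0193
```

```bash
python3 ax.py
```

```text
h -110.9 lat mm [ 0.3586  3.0957 -0.01  ] F [-2.1416  0.6806  3.7443] Fz_axis 4.338751827564395 M [-0.0354  0.3947  0.0166] t 17.5 w 0.019263402717555878
```

Call:
arm_command(
  commands=[
    [[0.03,0,0.06],0,-1],
    [[0,0,0],0,-1],
    [[0,0,0],0,-1],
    [[0,0,0],0,-1],
    [[0,0,0],0,-1],
  ],
)

```text
t: 18.0
eef_pos: [0.5794, -0.011, 0.1872]
orientation: [-0.0, 0.998, -0.062, 0.0]
contact_force: [-3.0, -0.3, 5.4]
grip_width: 0.0199
```

Call:
arm_command(
  commands=[
    [[-0.4,0,-0.8],0,-1],
    [[-0.9,0,-1.8],0,-1],
    [[-1.0,0,-2.0],0,-1],
    [[-1.0,0,-2.0],0,-1],
    [[-0.83,0,-1.6],0,-1],
  ],
)

```text
t: 18.5
eef_pos: [0.5376, -0.0061, 0.2694]
orientation: [0.0, 0.998, -0.062, -0.0]
contact_force: [0.5, -0.5, -1.4]
grip_width: 0.0193
```

Call:
arm_command(
  commands=[
    [[0,0,0],0,-1],
    [[0,0,0],0,-1],
    [[0,0,0],0,-1],
    [[0,0,0],0,-1],
    [[0,0,0],0,-1],
  ],
)

```text
t: 19.0
eef_pos: [0.538, -0.006, 0.268]
orientation: [-0.0, 0.998, -0.062, -0.001]
contact_force: [0.3, 0.3, -1.6]
grip_width: 0.0191
```

```bash
python3 ax.py; python3 snap.py q1 280 110 110 120 270 170 90 110; python3 g.py
```

```text
h -20.7 lat mm [-0.07    3.0416 -0.2234] F [ 0.3244  0.3151 -1.5521] Fz_axis -1.5117471111442804 M [-0.0113  0.0194 -0.0244] t 19.0 w 0.01913937524733726
t 19.1 p [ 0.5383 -0.006   0.2685] yaw_y -1.6939076251348455 z [-0.0011  0.0003 -1.    ] w 0.019581503447292693 F [ 0.9946 -0.4338 -0.9446] M [ 0.0097 -0.0114 -0.0008]
q [ 0.3508  0.1717 -0.4595  1.8045  0.0814  1.1851 -1.8275]
```

View pics/q1.png

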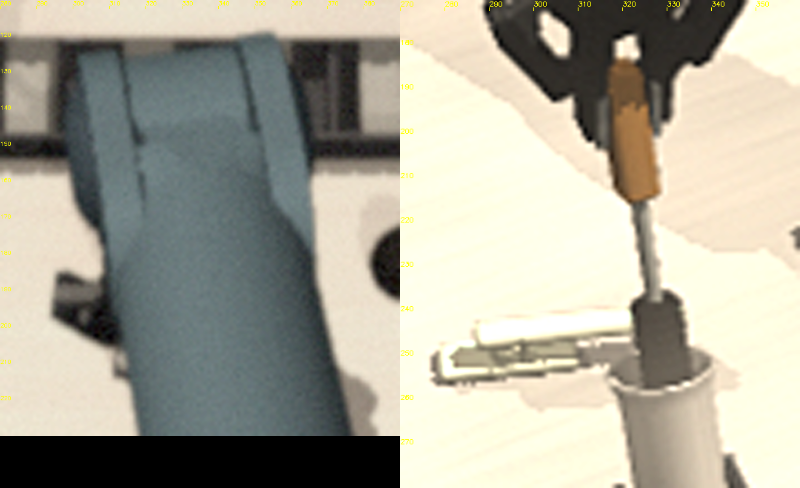

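Call:
arm_command(
  commands=[
    [[0.6,0,1.2],0,-1],
    [[0.9,0,1.8],0,-1],
    [[0.9,0,1.8],0,-1],
    [[0.8,0,1.6],0,-1],
    [[0.43,0,0.8],0,-1],
  ],
)

```text
t: 19.6
eef_pos: [0.5738, -0.0107, 0.1944]
orientation: [-0.0, 0.998, -0.062, -0.002]
contact_force: [-0.1, -1.0, -1.6]
grip_width: 0.019
```

Call:
arm_command(
  commands=[
    [[0.1,0,0.2],0,-1],
    [[0.1,0,0.2],0,-1],
    [[0.1,0,0.2],0,-1],
    [[0.1,0,0.2],0,-1],
    [[0.05,0,0.1],0,-1],
  ],
)

```text
t: 20.1
eef_pos: [0.5789, -0.0107, 0.1891]
orientation: [0.0, 0.998, -0.061, 0.0]
contact_force: [-2.7, 0.4, 3.3]
grip_width: 0.0195
```

Call:
arm_command(
  commands=[
    [[0.05,0,0.1],0,-1],
    [[0,0,0],0,-1],
    [[0,0,0],0,-1],
    [[0,0,0],0,-1],
    [[0,0,0],0,-1],
  ],
)

```text
t: 20.6
eef_pos: [0.5795, -0.0109, 0.1875]
orientation: [-0.0, 0.998, -0.061, 0.0]
contact_force: [-3.1, 1.6, 4.2]
grip_width: 0.0192
```

```bash
python3 ax.py
```

```text
h -111.4 lat mm [0.5239 3.1941 0.0676] F [-3.0927  1.6288  4.2426] Fz_axis 5.263504938533864 M [0.1438 0.711  0.0103] t 20.6 w 0.019158661988219576
```

Call:
arm_command(
  commands=[
    [[0,0,0],0,-1],
    [[0,0,0],0,-1],
    [[0,0,0],0,-1],
    [[0,0,0],0,-1],
    [[0,0,0],0,-1],
  ],
)

```text
t: 21.1
eef_pos: [0.5795, -0.0109, 0.1873]
orientation: [-0.0, 0.998, -0.061, 0.0]
contact_force: [-2.8, 0.5, 5.3]
grip_width: 0.0193
```

Call:
arm_command(
  commands=[
    [[-0.4,0,-0.8],0,-1],
    [[-0.9,0,-1.8],0,-1],
    [[-1.0,0,-2.0],0,-1],
    [[-1.0,0,-2.0],0,-1],
    [[-0.83,0,-1.6],0,-1],
  ],
)

```text
t: 21.6
eef_pos: [0.5382, -0.0065, 0.2698]
orientation: [0.0, 0.998, -0.062, 0.001]
contact_force: [-0.0, -0.2, -0.8]
grip_width: 0.0193
```

Call:
arm_command(
  commands=[
    [[0,0,0],0,-1],
    [[0,0,0],0,-1],
    [[0,0,0],0,-1],
    [[0,0,0],0,-1],
    [[0,0,0],0,-1],
  ],
)

```text
t: 22.1
eef_pos: [0.5381, -0.006, 0.2681]
orientation: [-0.0, 0.998, -0.062, -0.001]
contact_force: [0.4, 0.6, -1.5]
grip_width: 0.0196
```

```bash
python3 ax.py
```

```text
h -20.7 lat mm [-0.0116  3.0459 -0.1941] F [ 0.3846  0.5808 -1.4502] Fz_axis -1.4334883886791472 M [0.0334 0.0383 0.0022] t 22.1 w 0.019606417671421274
```

Call:
arm_command(
  commands=[
    [[0.6,0,1.2],0,-1],
    [[0.9,0,1.8],0,-1],
    [[0.9,0,1.8],0,-1],
    [[0.8,0,1.6],0,-1],
    [[0.43,0,0.8],0,-1],
  ],
)

```text
t: 22.6
eef_pos: [0.5738, -0.0107, 0.1942]
orientation: [-0.0, 0.998, -0.062, -0.002]
contact_force: [1.1, 0.5, -1.4]
grip_width: 0.0198
```

Call:
arm_command(
  commands=[
    [[0.1,0,0.2],0,-1],
    [[0.1,0,0.2],0,-1],
    [[0.1,0,0.2],0,-1],
    [[0.1,0,0.2],0,-1],
    [[0.05,0,0.1],0,-1],
  ],
)

```text
t: 23.1
eef_pos: [0.5788, -0.0108, 0.1891]
orientation: [0.0, 0.998, -0.061, 0.0]
contact_force: [-2.7, 0.8, 2.8]
grip_width: 0.0193
```

Call:
arm_command(
  commands=[
    [[0.05,0,0.1],0,-1],
    [[0,0,0],0,-1],
    [[0,0,0],0,-1],
    [[0,0,0],0,-1],
    [[0,0,0],0,-1],
  ],
)

```text
t: 23.6
eef_pos: [0.5795, -0.0108, 0.1875]
orientation: [-0.0, 0.998, -0.061, 0.0]
contact_force: [-2.1, 0.1, 4.3]
grip_width: 0.0191
```

```bash
python3 ax.py
```

```text
h -111.4 lat mm [0.5018 3.2372 0.0537] F [-2.1009  0.0941  4.3405] Fz_axis 4.819348819902207 M [0.0989 0.7634 0.002 ] t 23.6 w 0.019116792468677802
```

Call:
arm_command(
  commands=[
    [[0.02,0,0.05],0,-1],
    [[0,0,0],0,-1],
    [[0,0,0],0,-1],
    [[0,0,0],0,-1],
    [[0,0,0],0,-1],
  ],
)

```text
t: 24.1
eef_pos: [0.5797, -0.011, 0.1868]
orientation: [-0.0, 0.998, -0.061, 0.0]
contact_force: [-4.0, 0.3, 5.3]
grip_width: 0.0193
```

Call:
arm_command(
  commands=[
    [[-0.4,0,-0.8],0,-1],
    [[-1.0,0,-2.0],0,-1],
    [[-1.4,0,-2.8],0,-1],
    [[-1.4,0,-2.8],0,-1],
    [[-1.4,0,-2.8],0,-1],
  ],
)

```text
t: 24.6
eef_pos: [0.5235, -0.0048, 0.2989]
orientation: [0.0, 0.998, -0.062, 0.0]
contact_force: [1.0, 0.2, -1.6]
grip_width: 0.0192
```

Call:
arm_command(
  commands=[
    [[-1.4,0,-2.8],0,-1],
    [[-1.0,0,-2.0],0,-1],
    [[0,0,0],0,-1],
    [[0,0,0],0,-1],
    [[0,0,0],0,-1],
  ],
)

```text
t: 25.1
eef_pos: [0.4997, -0.0017, 0.3446]
orientation: [0.0, 0.998, -0.062, -0.001]
contact_force: [-0.1, 0.1, -2.0]
grip_width: 0.0193
```

```bash
python3 ax.py; python3 snap.py q2 280 110 110 120 270 150 90 110; python3 g.py
```

```text
h 65.1 lat mm [ 0.2369  2.6377 -0.0432] F [-0.1447  0.0829 -1.9981] Fz_axis -1.71058329499787 M [0.0012 0.0681 0.0341] t 25.1 w 0.01928895018677826
t 25.2 p [ 0.4997 -0.0016  0.3446] yaw_y -1.6941450872772805 z [-0.0033  0.0005 -1.    ] w 0.01945605630018927 F [ 0.5636 -0.6791 -0.8993] M [0.0478 0.0485 0.0241]
q [ 0.3801  0.0383 -0.4677  1.7818  0.017   1.3288 -1.7855]
```

View pics/q2.png

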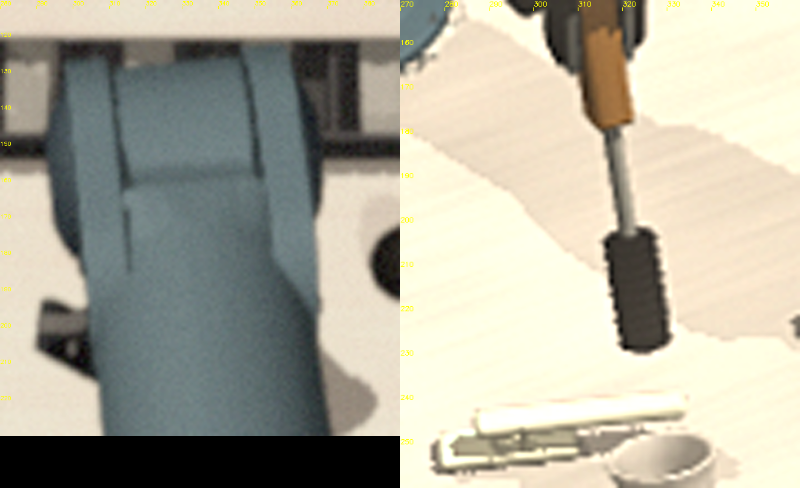

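```bash
python3 tilt3.py q2 120 318.3 178.8 62 321 202.5 0 325.2 227.5
```

```text
tilt 27.51636597945318 L 0.1690489981315882 [-0.7378 -1.8411  0.6935 -0.5832  0.7072 -0.088   1.049 ]
20 [-1.6547 -3.1847 -1.2306 -3.206  -2.2826 -4.3129]
24 [-1.202  -2.6721 -0.237  -1.9584 -0.7205 -2.1656]
27 [-0.8706 -2.352   0.4956 -1.1522  0.4392 -0.7386]
30 [-0.5471 -2.0883  1.2151 -0.4608  1.5858  0.5238]
```

```bash
python3 g.py .387 -.2353 .325
```

```text
t 25.2 p [ 0.4997 -0.0016  0.3446] yaw_y -1.6941450872772805 z [-0.0033  0.0005 -1.    ] w 0.01945605630018927 F [ 0.5636 -0.6791 -0.8993] M [0.0478 0.0485 0.0241]
q [ 0.3801  0.0383 -0.4677  1.7818  0.017   1.3288 -1.7855]
shift cm [-8.3012 24.5834  1.9875]
```

Call:
arm_command(
  commands=[
    [[-0.6,2,0],0,-1],
    [[-1.2,3.5,0],0,-1],
    [[-1.2,3.5,0],0,-1],
    [[-1.2,3.5,0],0,-1],
    [[-1.2,3.5,0],0,-1],
  ],
)

```text
t: 25.7
eef_pos: [0.426, -0.1547, 0.3454]
orientation: [-0.0, 0.998, -0.061, -0.001]
contact_force: [1.1, -0.2, -0.7]
grip_width: 0.0197
```

Call:
arm_command(
  commands=[
    [[-1.2,3.5,0],0,-1],
    [[-1.2,3.0,0.6],0,-1],
    [[-0.4,1.8,0.6],0.14,-1],
    [[0,0,0.6],0.14,-1],
    [[0,0,0],0,-1],
  ],
)

```text
t: 26.2
eef_pos: [0.3877, -0.2327, 0.3265]
orientation: [-0.001, 0.98, -0.201, -0.002]
contact_force: [0.1, 0.2, -0.3]
grip_width: 0.0193
```

```bash
python3 g.py .3872 -.2353 .3045; python3 g.py .4335 -.2549 .1888
```

```text
t 26.2 p [ 0.3877 -0.2327  0.3265] yaw_y -1.9758073612723344 z [-0.0036  0.0025 -1.    ] w 0.01928004499043103 F [ 0.1073  0.2157 -0.3052] M [-0.0075  0.0542  0.0089]
q [ 0.6555 -0.063  -0.1959  1.9148 -0.0134  1.2928 -1.5121]
shift cm [0.0658 0.2641 2.1951]
t 26.2 p [ 0.3877 -0.2327  0.3265] yaw_y -1.9758073612723344 z [-0.0036  0.0025 -1.    ] w 0.01928004499043103 F [ 0.1073  0.2157 -0.3052] M [-0.0075  0.0542  0.0089]
q [ 0.6555 -0.063  -0.1959  1.9148 -0.0134  1.2928 -1.5121]
shift cm [ 5.1426  0.2513 13.7436]
```

```bash
python3 g.py .4176 -.2482 .2335|tail -1
```

```text
shift cm [3.3982 0.2581 9.281 ]
```

Call:
arm_command(
  commands=[
    [[0.8,0.25,2],0,-1],
    [[1,0,2.6],0,-1],
    [[1,0,2.6],0,-1],
    [[0.6,0,2],0,-1],
    [[0,0,0],0,-1],
  ],
)

```text
t: 26.7
eef_pos: [0.4179, -0.2461, 0.233]
orientation: [-0.001, 0.98, -0.198, -0.004]
contact_force: [-0.4, 0.3, -1.0]
grip_width: 0.0194
```

```bash
python3 snap.py q3 400 180 90 90 160 200 90 110; python3 g.py .4385 -.2570 .189;python3 - <<'E'
from g import *
s=load("scene_q3");S=st();R=Rt(S);G=S["eef_pos"]+[0,0,.019];th=np.radians(27.3)
a=np.array([0,0,1])*np.cos(th)-R[:,0]*np.sin(th);E=G-.168*a;C=np.array([.504,-.285,0])
print("rim-level offset",(E+a*(.07-E[2])/a[2])-C,E)
zoom(s,165,220,80,90,6,"ovq3",[(circ(E,.014,a),(255,0,0)),(np.array([G,E]),(255,0,0)),(circ(C+[0,0,.07],.02),(0,0,255)),(circ(C+[0,0,.07],.024),(0,0,255))])
E
```

```text
t 26.8 p [ 0.4194 -0.2473  0.2365] yaw_y -1.9710738421166236 z [-0.0011  0.001  -1.    ] w 0.019450743578793915 F [ 0.4945 -0.8275 -1.1373] M [ 0.0118  0.0433 -0.0126]
q [ 0.6437  0.0794 -0.2038  1.9643  0.0176  1.1011 -1.5385]
shift cm [2.1461 0.1511 4.7457]
rim-level offset [0.0035 0.0004 0.07  ] [ 0.4903 -0.2773  0.1061]
```

View pics/ovq3.png

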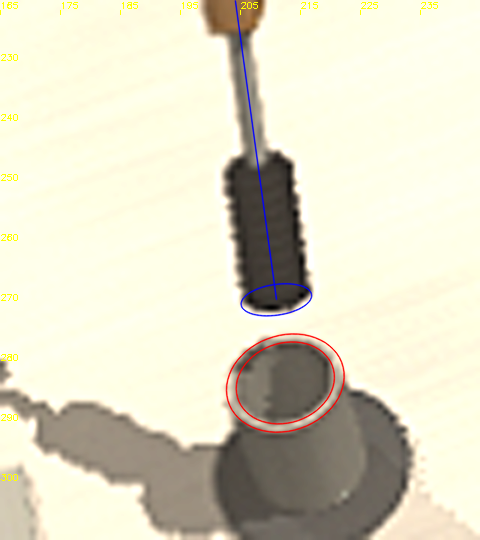

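Call:
arm_command(
  commands=[
    [[0.4,0.1,1.2],0,-1],
    [[0.5,0,1.2],0,-1],
    [[0.5,0,1.2],0,-1],
    [[0.5,0,1.0],0,-1],
    [[0,0,0],0,-1],
  ],
)

```text
t: 27.3
eef_pos: [0.436, -0.256, 0.1887]
orientation: [-0.001, 0.98, -0.2, -0.001]
contact_force: [0.2, -0.9, -2.2]
grip_width: 0.0194
```

```bash
python3 snap.py q4 400 180 90 90 160 200 90 110; python3 g.py .4385 -.2570 .189
```

```text
t 27.4 p [ 0.4363 -0.2562  0.1902] yaw_y -1.9736855851600363 z [-0.001   0.0007 -1.    ] w 0.019264940698178957 F [-0.5417  0.0392 -1.0474] M [0.0016 0.0449 0.0218]
q [ 0.6358  0.167  -0.2024  1.971   0.0392  1.0085 -1.5585]
shift cm [ 0.239  -0.0122  0.1216]
```

View pics/q4.png

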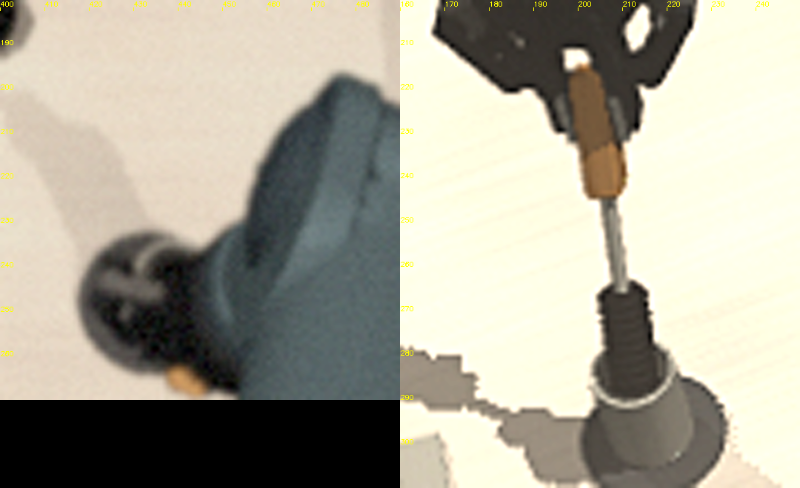

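Call:
arm_command(
  commands=[
    [[0.8,0,0.1],0,-1],
    [[1,0,0],0,-1],
    [[1,0,0],0,-1],
    [[1,0,0],0,-1],
    [[0.4,0,0],0,-1],
  ],
)

```text
t: 27.9
eef_pos: [0.4738, -0.2721, 0.1895]
orientation: [-0.001, 0.98, -0.2, -0.003]
contact_force: [-3.7, 2.2, 1.8]
grip_width: 0.0193
```

```bash
python3 snap.py q5 400 180 90 90 160 200 90 110; python3 g.py .5095 -.2873 .189
```

```text
t 28.0 p [ 0.4742 -0.2723  0.1893] yaw_y -1.9738589769277355 z [-0.003   0.0017 -1.    ] w 0.01904775771640277 F [-3.6942  1.9166  1.0176] M [ 0.6754  1.1763 -0.0174]
q [ 0.6211  0.2451 -0.1991  1.8777  0.0557  1.0275 -1.575 ]
shift cm [ 3.8385 -0.0028  0.0163]
```

View pics/q5.png

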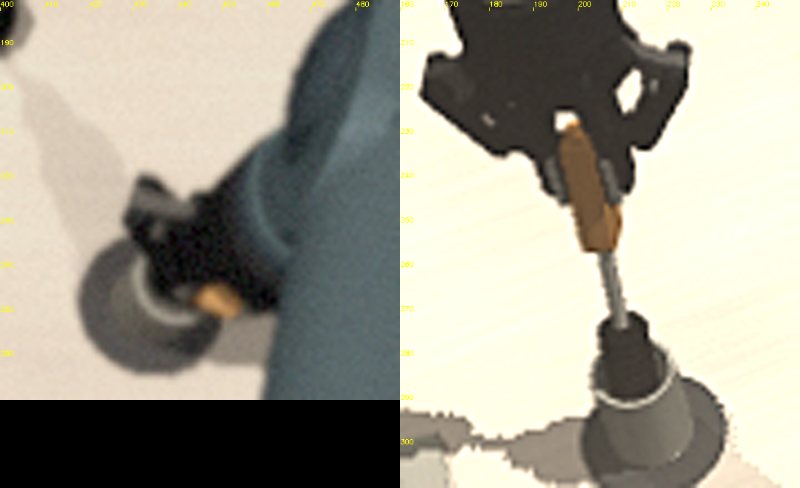

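Call:
arm_command(
  commands=[
    [[1,0,0],0,-1],
    [[1,0,0],0,-1],
    [[1,0,0],0,-1],
    [[0.9,0,0],0,-1],
    [[0,0,0],0,-1],
  ],
)

```text
t: 28.5
eef_pos: [0.5121, -0.2885, 0.1897]
orientation: [-0.0, 0.98, -0.2, 0.001]
contact_force: [-2.6, 1.2, 0.2]
grip_width: 0.0196
```

```bash
python3 snap.py q6 400 180 90 90 160 200 90 110; python3 g.py .5095 -.2873 .189
```

```text
t 28.6 p [ 0.5119 -0.2884  0.1897] yaw_y -1.9738372224107923 z [ 0.0022 -0.0006 -1.    ] w 0.01917098215236508 F [-1.3222  2.3845 -1.2925] M [ 0.4717  0.5374 -0.0445]
q [ 0.6069  0.3152 -0.1946  1.7855  0.0689  1.0453 -1.5866]
shift cm [-0.2596 -0.0048  0.0735]
```

View pics/q6.png

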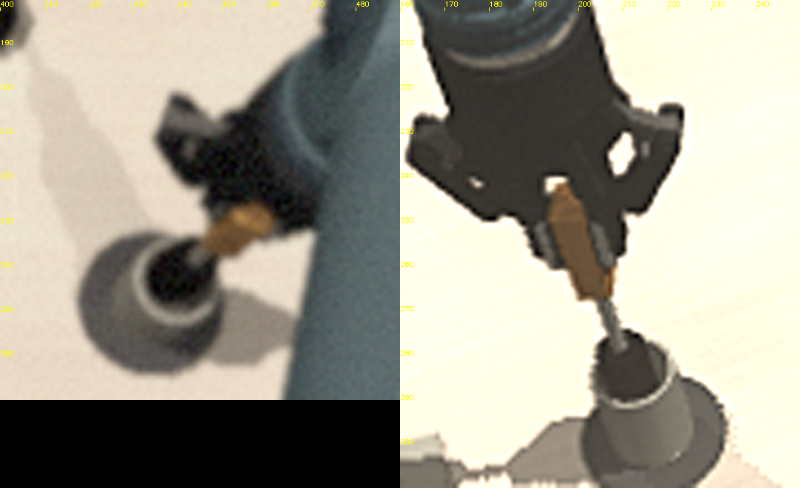

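Call:
arm_command(
  commands=[
    [[-0.4,0,0],0,-1],
    [[-0.4,0,0],0,-1],
    [[0,0,0],0,-1],
    [[0,0,0],0,-1],
    [[0,0,0],0,-1],
  ],
)

```text
t: 29.1
eef_pos: [0.5038, -0.2852, 0.19]
orientation: [0.0, 0.98, -0.2, 0.001]
contact_force: [-0.5, 0.6, -1.5]
grip_width: 0.019
```

```bash
python3 snap.py q7 400 180 90 90 160 200 90 110; python3 g.py .504 -.285 .157;python3 - <<'E'
from g import *
S=st();R=Rt(S);G=S["eef_pos"]+[0,0,.019];C=np.array([.504,-.285,0]);o=[]
for t in (-6,0,6):
  th=np.radians(t);a=np.array([0,0,1])*np.cos(th)-R[:,0]*np.sin(th);E=G-.168*a
  cs=[(np.array([G,E]),(255,0,0)),(circ(C+[0,0,.07],.02),(0,0,255)),(circ(E+.062*a,.014,a),(0,255,0))]
  o.append(np.vstack([zoom(load("top_q7"),420,215,50,50,5,"x",cs),zoom(load("scene_q7"),185,240,50,65,5,"x",cs)]))
cv2.imwrite("pics/ovq7.png",np.hstack(o))
E
```

```text
t 29.2 p [ 0.5037 -0.2851  0.1898] yaw_y -1.9739552874193638 z [ 0.0007 -0.0004 -1.    ] w 0.019395021343800466 F [-0.5949  0.2739 -1.2653] M [-0.0358  0.0038 -0.0246]
q [ 0.6101  0.3002 -0.1956  1.8052  0.0666  1.0417 -1.5845]
shift cm [ 0.0189 -0.0224  3.2836]
```

View pics/ovq7.png

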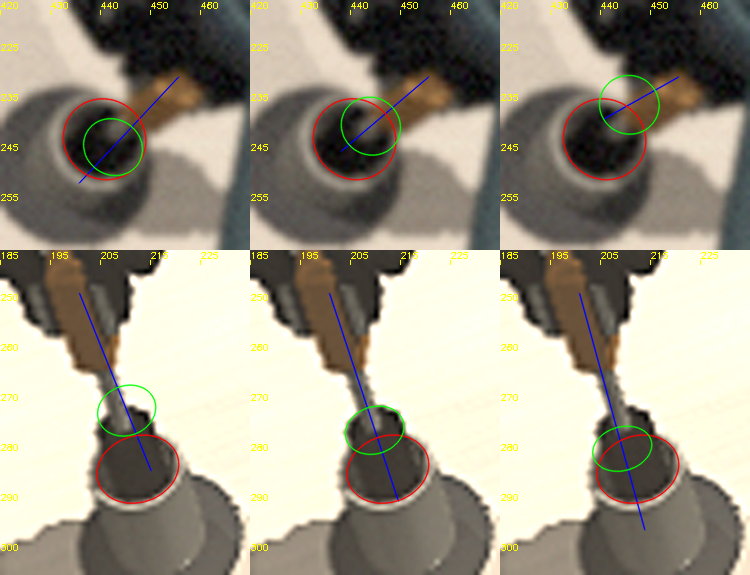

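Call:
arm_command(
  commands=[
    [[0,0,1],0,-1],
    [[0,0,1],0,-1],
    [[0,0,0.6],0,-1],
    [[0,0,0.3],0,-1],
    [[0,0,0],0,-1],
  ],
)

```text
t: 29.7
eef_pos: [0.5028, -0.2846, 0.1596]
orientation: [-0.0, 0.98, -0.2, -0.001]
contact_force: [0.6, 0.8, -1.7]
grip_width: 0.0194
```

```bash
python3 snap.py q8 400 180 90 90 160 200 90 110; python3 g.py .504 -.285 .157
```

```text
t 29.8 p [ 0.5036 -0.285   0.1607] yaw_y -1.9739052579737237 z [ 0.0002  0.     -1.    ] w 0.01904728060905622 F [-0.5473  1.0155 -0.0558] M [-0.0119  0.0063  0.0164]
q [ 0.6073  0.3329 -0.1935  1.8292  0.0753  0.9865 -1.5913]
shift cm [ 0.0359 -0.0151  0.3674]
```

View pics/q8.png

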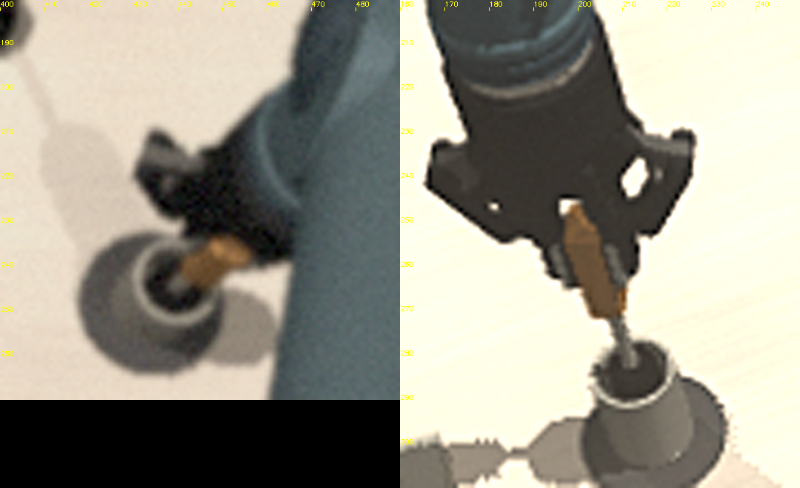

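Call:
arm_command(
  commands=[
    [[0,0,0.2],0,-1],
    [[0,0,0.1],0,-1],
    [[0,0,0.1],0,-1],
    [[0,0,0],0,-1],
    [[0,0,0],0,-1],
  ],
)

```text
t: 30.3
eef_pos: [0.5036, -0.285, 0.1569]
orientation: [0.0, 0.98, -0.2, 0.0]
contact_force: [0.7, 0.2, -0.9]
grip_width: 0.019
```

```bash
python3 g.py
```

```text
t 30.3 p [ 0.5036 -0.285   0.1569] yaw_y -1.9739415793595882 z [ 0.0004 -0.0002 -1.    ] w 0.01900975766036666 F [ 0.6725  0.1746 -0.8543] M [ 0.0316 -0.02   -0.01  ]
q [ 0.6069  0.3372 -0.1932  1.8323  0.0766  0.9788 -1.5924]
```

Call:
arm_command(
  commands=[
    [[0,0,0.1],0,-1],
    [[0,0,0.1],0,-1],
    [[0,0,0],0,-1],
    [[0,0,0],0,-1],
    [[0,0,0],0,-1],
  ],
)

```text
t: 30.8
eef_pos: [0.5041, -0.2852, 0.1568]
orientation: [0.0, 0.98, -0.2, 0.001]
contact_force: [-2.5, 1.3, 8.1]
grip_width: 0.0196
```

```bash
python3 g.py
```

```text
t 30.8 p [ 0.5041 -0.2852  0.1568] yaw_y -1.9740423372330531 z [ 0.0011 -0.0007 -1.    ] w 0.019551844255224528 F [-2.5385  1.2983  8.11  ] M [0.4041 0.6944 0.0324]
q [ 0.6067  0.3377 -0.1932  1.8317  0.077   0.978  -1.5929]
```

Call:
arm_command(
  commands=[
    [[0,0,-0.12],0,-1],
    [[0,0,0],0,-1],
    [[0,0,0],0,-0.3],
    [[0,0,0],0,0.0],
    [[0,0,0],0,0.3],
  ],
)

```text
t: 31.3
eef_pos: [0.5032, -0.2849, 0.1553]
orientation: [-0.0, 0.98, -0.2, -0.0]
contact_force: [-0.8, -0.0, -0.4]
grip_width: 0.0547
```

Call:
arm_command(
  commands=[
    [[0,0,0],0,0.3],
    [[0,0,0],0,0.3],
    [[0,0,0],0,0.3],
    [[0,0,0],0,0.3],
    [[0,0,0],0,0.3],
  ],
)

```text
t: 31.8
eef_pos: [0.5035, -0.285, 0.1559]
orientation: [0.0, 0.98, -0.2, 0.0]
contact_force: [0.2, -0.2, 0.3]
grip_width: 0.0553
```

```bash
python3 snap.py q9 400 180 90 90 160 200 90 110; python3 g.py
```

```text
t 31.9 p [ 0.5035 -0.285   0.1559] yaw_y -1.9739151658499985 z [ 0.0001 -0.     -1.    ] w 0.055617096441549524 F [0.7758 0.3679 0.0344] M [ 0.0099 -0.0137 -0.0071]
q [ 0.6068  0.3383 -0.1931  1.833   0.0769  0.9773 -1.5925]
```

View pics/q9.png

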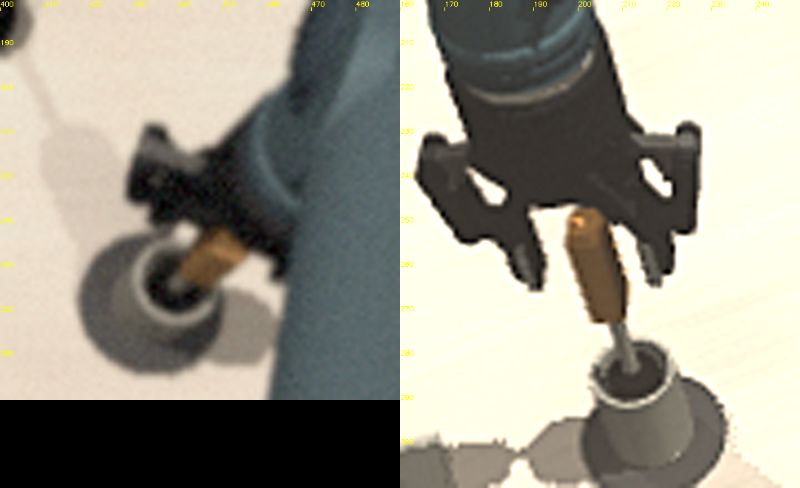

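Brush stands upright in the pot, same place as at the start. Retract straight up.

Call:
arm_command(
  commands=[
    [[0,0,-2],0,0.3],
    [[0,0,-3],0,0.3],
    [[0,0,-3],0,0.3],
    [[0,0,-3],0,0.3],
    [[0,0,-3],0,0.3],
  ],
)

```text
t: 32.4
eef_pos: [0.5033, -0.2848, 0.2971]
orientation: [0.0, 0.98, -0.2, 0.0]
contact_force: [0.4, -0.6, -0.1]
grip_width: 0.0557
```

```bash
python3 snap.py q10 400 180 90 90 160 200 90 110; python3 g.py .5075 .248 .295; python3 - <<'E'
import pickle
from h import *
zoom(load("top_q10"),195,205,60,60,8,"kt"); zoom(load("scene_q10"),370,185,60,65,8,"ks")
cv2.imwrite("pics/kn.png",cv2.resize(np.hstack([cv2.imread("pics/kt.png"),cv2.imread("pics/ks.png")[:480]]),(800,400)))
E
```

```text
t 32.5 p [ 0.5064 -0.2863  0.3017] yaw_y -1.9740685347824867 z [ 0.0096 -0.0051 -0.9999] w 0.05549028488065088 F [ 0.1112  0.0603 -0.0001] M [-0.0046  0.0051 -0.0279]
q [ 0.6158  0.2043 -0.1983  1.6829  0.0429  1.2478 -1.5657]
shift cm [-20.8762 -49.1905   0.4019]
```

View pics/q10.png

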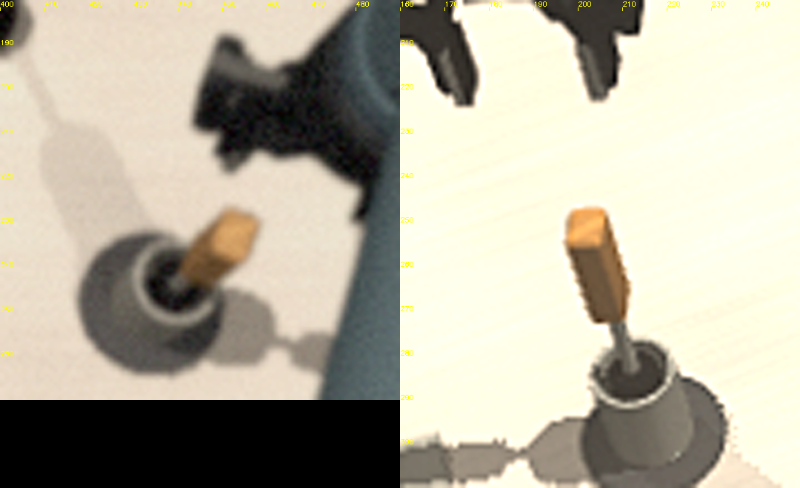

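View pics/kn.png

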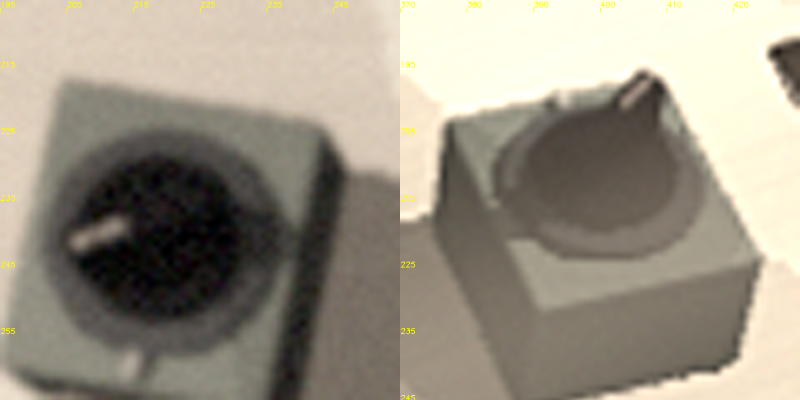

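Call:
arm_command(
  commands=[
    [[-0.8,-2,0],0,0.3],
    [[-1.8,-4.3,0],0,0.3],
    [[-1.8,-4.3,0],0,0.3],
    [[-1.8,-4.3,0],0,0.3],
    [[-1.8,-4.3,0],0,0.3],
  ],
)

```text
t: 33.0
eef_pos: [0.5046, -0.0752, 0.2951]
orientation: [0.0, 0.98, -0.2, -0.0]
contact_force: [1.3, -0.4, -0.5]
grip_width: 0.0558
```

Call:
arm_command(
  commands=[
    [[-1.8,-4.3,0],0,0.3],
    [[-1.8,-4.3,0],0,0.3],
    [[-1.8,-4.3,0],0,0.3],
    [[-1.8,-4.3,0],0,0.3],
    [[-1.8,-4.3,0],0,0.3],
  ],
)

```text
t: 33.5
eef_pos: [0.5062, 0.1577, 0.2953]
orientation: [0.0, 0.98, -0.2, -0.0]
contact_force: [0.8, 0.4, 0.9]
grip_width: 0.0553
```

Call:
arm_command(
  commands=[
    [[0,0,0],-0.148,0.3],
    [[0,0,0],-0.148,0.3],
    [[0,0,0],-0.148,0.3],
    [[0,0,0],-0.148,0.3],
    [[0,0,0],-0.148,0.3],
  ],
)

```text
t: 34.0
eef_pos: [0.5063, 0.156, 0.295]
orientation: [0.0, 0.985, 0.171, -0.001]
contact_force: [0.3, 0.3, 0.6]
grip_width: 0.0554
```

Call:
arm_command(
  commands=[
    [[0,0,0],-0.148,0.3],
    [[0,0,0],-0.148,0.3],
    [[0,0,0],-0.148,0.3],
    [[0,0,0],-0.148,0.3],
    [[0,0,0],-0.148,0.3],
  ],
)

```text
t: 34.5
eef_pos: [0.5063, 0.1559, 0.295]
orientation: [-0.0, 0.857, 0.515, -0.001]
contact_force: [-0.7, 1.2, -0.8]
grip_width: 0.0552
```

Call:
arm_command(
  commands=[
    [[0,0,0],-0.148,0.3],
    [[0,0,0],-0.148,0.3],
    [[0,0,0],-0.148,0.3],
    [[0,0,0],-0.148,0.3],
    [[0,0,0],-0.148,0.3],
  ],
)

```text
t: 35.0
eef_pos: [0.5063, 0.1559, 0.295]
orientation: [-0.0, 0.613, 0.79, -0.0]
contact_force: [0.5, 0.2, -0.4]
grip_width: 0.0559
```

```bash
python3 g.py .5075 .248 .15
```

```text
t 35.0 p [0.5063 0.1559 0.295 ] yaw_y 0.2521637868101082 z [-0.0011 -0.0002 -1.    ] w 0.05585454091759093 F [ 0.5151  0.1793 -0.4131] M [ 0.0164  0.0147 -0.0312]
q [ 0.3064  0.1681 -0.7488  1.7792  0.1203  1.242  -0.2224]
shift cm [ 8.887   2.4275 14.5019]
```

Call:
arm_command(
  commands=[
    [[3,0.8,0],0,0.3],
    [[3,0.8,0],0,0.3],
    [[2.9,0.8,0],0,0.3],
    [[0,0,4],-0.13,0.3],
    [[0,0,4],0,0.3],
  ],
)

```text
t: 35.5
eef_pos: [0.5088, 0.2507, 0.216]
orientation: [0.001, 0.56, 0.828, 0.002]
contact_force: [0.4, -1.2, -0.8]
grip_width: 0.0555
```

Call:
arm_command(
  commands=[
    [[0,0,3],0,0.3],
    [[0,0,2],0,0.3],
    [[0,0,0],0,0.3],
    [[0,0,0],0,0.3],
    [[0,0,0],0,0.3],
  ],
)

```text
t: 36.0
eef_pos: [0.5094, 0.249, 0.1674]
orientation: [0.001, 0.562, 0.827, 0.001]
contact_force: [-0.6, 0.7, -0.8]
grip_width: 0.0557
```

```bash
python3 snap.py k1 180 180 90 90 360 130 80 110; python3 g.py .5075 .248 .085
```

```text
t 36.1 p [0.5095 0.249  0.1676] yaw_y 0.3759233622454192 z [ 0.003   0.0012 -1.    ] w 0.055204076607450005 F [0.194  0.1718 0.248 ] M [ 0.056   0.0498 -0.0334]
q [ 0.1115  0.3973 -0.7659  1.8319  0.318   1.0355 -0.4035]
shift cm [-0.0184 -0.2469  8.2633]
```

View pics/k1.png

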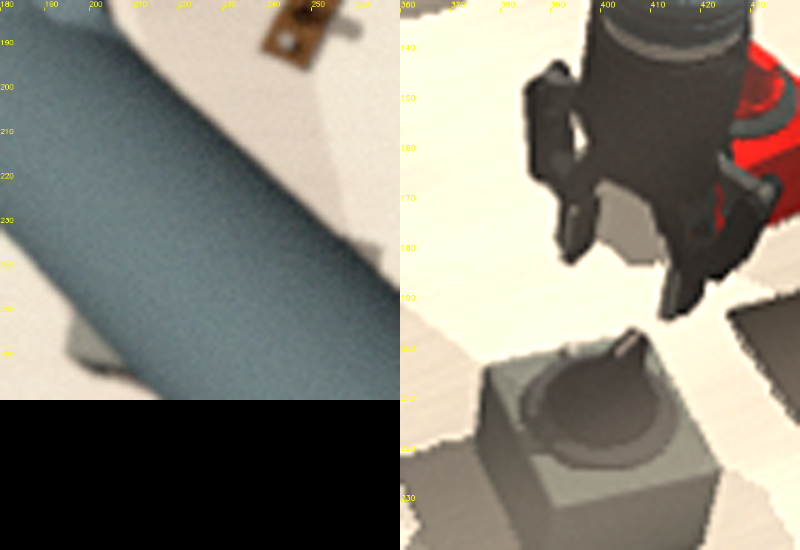

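Call:
arm_command(
  commands=[
    [[0,-0.2,2],0,0.3],
    [[0,0,2],0,0.3],
    [[0,0,2],0,0.3],
    [[0,0,1],0,0.3],
    [[0,0,0],0,0.3],
  ],
)

```text
t: 36.6
eef_pos: [0.506, 0.247, 0.0952]
orientation: [-0.0, 0.563, 0.827, -0.001]
contact_force: [-0.1, 0.2, 0.3]
grip_width: 0.0555
```

```bash
python3 snap.py k2 180 180 90 90 360 150 80 100; python3 g.py .5075 .248 .085
```

```text
t 36.7 p [0.5072 0.248  0.0969] yaw_y 0.37608645017186826 z [ 0.0014  0.0008 -1.    ] w 0.05541264053756141 F [-0.6616 -0.1057  0.5529] M [ 0.024  -0.0445  0.0474]
q [ 0.0666  0.4876 -0.7186  1.8846  0.3997  0.9156 -0.4666]
shift cm [-0.0157  0.0255  1.1873]
```

View pics/k2.png

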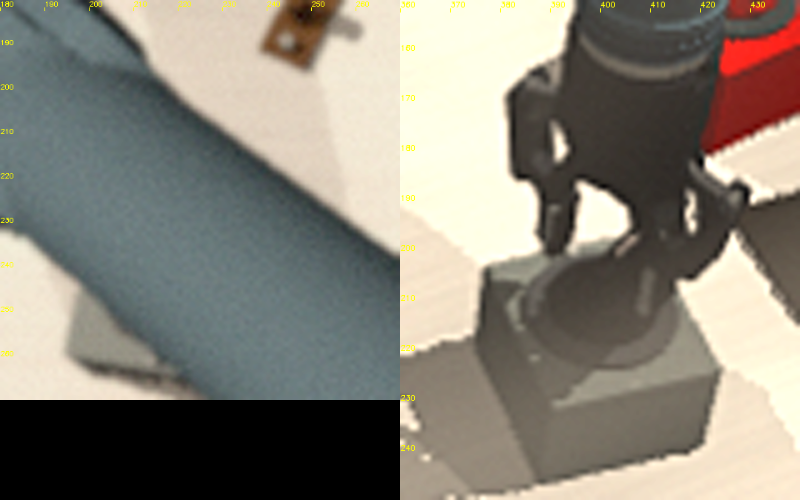

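Call:
arm_command(
  commands=[
    [[0,0,0.8],0,0.1],
    [[0,0,0],0,-0.3],
    [[0,0,0],0,-1],
    [[0,0,0],0,-1],
    [[0,0,0],0,-1],
  ],
)

```text
t: 37.2
eef_pos: [0.5084, 0.2483, 0.0886]
orientation: [0.001, 0.563, 0.827, 0.002]
contact_force: [4.4, 2.2, -2.8]
grip_width: 0.0128
```

```bash
python3 g.py
```

```text
t 37.2 p [0.5084 0.2483 0.0886] yaw_y 0.3757605391062872 z [ 0.0036  0.0024 -1.    ] w 0.012825405262980932 F [ 4.3891  2.2162 -2.7519] M [ 0.3937 -0.8669  0.0245]
q [ 0.0606  0.4997 -0.7113  1.8881  0.411   0.8995 -0.4745]
```

Call:
arm_command(
  commands=[
    [[0,0.1,0],-0.1,-1],
    [[0,0,0],-0.12,-1],
    [[0,0,0],-0.12,-1],
    [[0,0,0],-0.12,-1],
    [[0,0,0],-0.1,-1],
  ],
)

```text
t: 37.7
eef_pos: [0.5093, 0.2489, 0.0886]
orientation: [0.001, 0.31, 0.951, 0.002]
contact_force: [4.8, 2.6, -4.1]
grip_width: 0.0128
```

```bash
python3 g.py
```

```text
t 37.7 p [0.5093 0.2489 0.0886] yaw_y 0.9400326877662629 z [ 0.0035  0.0028 -1.    ] w 0.012761786045227501 F [ 4.8028  2.5754 -4.1155] M [ 0.507  -0.8879 -0.0067]
q [ 0.1483  0.5432 -0.8276  1.882   0.4947  0.929   0.0279]
```

Call:
arm_command(
  commands=[
    [[0,0,0],-0.12,-1],
    [[0,0,0],-0.12,-1],
    [[0,0,0],-0.08,-1],
    [[0,0,0],-0.04,-1],
    [[0,0,0],0,-1],
  ],
)

```text
t: 38.2
eef_pos: [0.5096, 0.2496, 0.0886]
orientation: [0.002, 0.137, 0.991, 0.002]
contact_force: [6.6, 4.1, -3.8]
grip_width: 0.0131
```

```bash
python3 g.py; python3 -c "
from rig import r
print(r.get_state()['tau'])"; python3 snap.py k3 180 180 90 90 360 150 80 100
```

```text
t 38.2 p [0.5096 0.2496 0.0886] yaw_y 1.296839111141829 z [ 0.0043  0.0043 -1.    ] w 0.013070834463762181 F [ 6.5841  4.0755 -3.8443] M [ 0.7057 -0.9735  0.0314]
q [ 0.2017  0.5755 -0.9014  1.8794  0.5509  0.9503  0.3436]
[  0.74039742 -37.82470465 -10.50340176 -16.67831182  -0.5152766
   1.73276391   0.08445651]
```

View pics/k3.png

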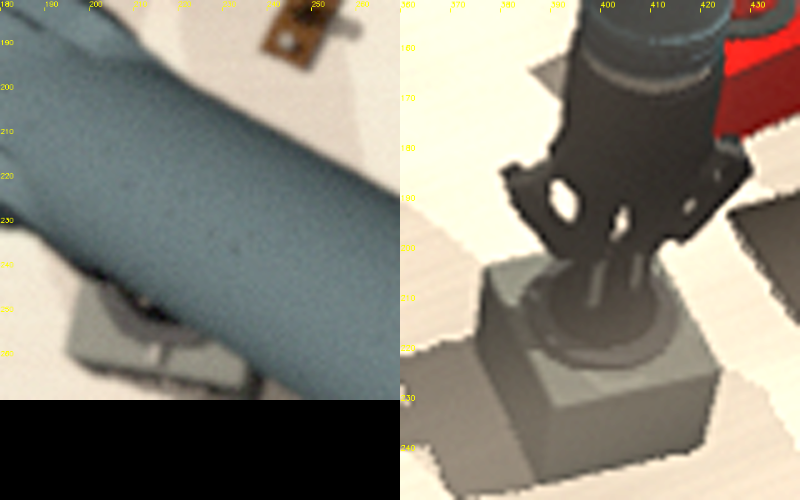

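Call:
arm_command(
  commands=[
    [[-0.1,0.1,0],-0.04,-1],
    [[0,0,0],-0.04,-1],
    [[0,0,0],0,-1],
    [[0,0,0],0,-1],
    [[0,0,0],0,-1],
  ],
)

```text
t: 38.8
eef_pos: [0.5097, 0.2497, 0.0886]
orientation: [0.001, 0.097, 0.995, 0.001]
contact_force: [3.5, 3.0, 0.0]
grip_width: 0.0128
```

```bash
cat > kk.py <<'E'
from g import *
show(); print("tau7",st()["tau"][6])
E
python3 kk.py
```

```text
t 38.8 p [0.5097 0.2497 0.0886] yaw_y 1.3756671023601807 z [ 0.0024  0.0022 -1.    ] w 0.012814539616898598 F [3.4947 3.0401 0.0282] M [ 0.6854 -0.7662 -0.0392]
q [ 0.2108  0.5846 -0.9165  1.8767  0.5636  0.9594  0.4129]
tau7 -0.00018564180209068581
```

Call:
arm_command(
  commands=[
    [[0,0,0],-0.04,-1],
    [[0,0,0],-0.04,-1],
    [[0,0,0],0,-1],
    [[0,0,0],0,-1],
    [[0,0,0],0,-1],
  ],
)

```text
t: 39.3
eef_pos: [0.5097, 0.2497, 0.0886]
orientation: [0.0, 0.063, 0.998, 0.002]
contact_force: [2.9, 3.9, -0.3]
grip_width: 0.0127
```

```bash
python3 kk.py
```

```text
t 39.3 p [0.5097 0.2497 0.0886] yaw_y 1.4456852742324953 z [ 0.0003  0.0044 -1.    ] w 0.0127405783714957 F [ 2.9061  3.8817 -0.2719] M [ 0.8403 -0.7213 -1.7699]
q [ 0.2227  0.5926 -0.9316  1.8754  0.5725  0.9646  0.4778]
tau7 1.7667776718735695
```

Call:
arm_command(
  commands=[
    [[0,0,0],-0.03,-1],
    [[0,0,0],0,-1],
    [[0,0,0],0,-1],
    [[0,0,0],0,-1],
    [[0,0,0],0,-1],
  ],
)

```text
t: 39.8
eef_pos: [0.5097, 0.2498, 0.0887]
orientation: [-0.0, 0.049, 0.999, 0.002]
contact_force: [2.4, 4.9, -0.8]
grip_width: 0.0127
```

```bash
python3 kk.py
```

```text
t 39.8 p [0.5097 0.2498 0.0887] yaw_y 1.4724266882041954 z [-0.0004  0.005  -1.    ] w 0.012706803964404398 F [ 2.4004  4.9389 -0.7791] M [ 0.9217 -0.7297 -2.3176]
q [ 0.2271  0.5956 -0.9373  1.8749  0.576   0.9667  0.5024]
tau7 2.3447518050670624
```

Call:
arm_command(
  commands=[
    [[0,0,0],0,0.0],
    [[0,0,0],0,0.3],
    [[0,0,0],0,0.3],
    [[0,0,-2],0,0.3],
    [[0,0,-4],0,0.3],
  ],
)

```text
t: 40.3
eef_pos: [0.5052, 0.246, 0.1448]
orientation: [-0.004, 0.042, 0.999, -0.003]
contact_force: [1.0, -0.4, 0.6]
grip_width: 0.0554
```

Call:
arm_command(
  commands=[
    [[0,0,-4],0,0.3],
    [[0,0,-4],0,0.3],
    [[-2,-3,-3],0,0.3],
    [[-2,-4,0],0,0.3],
    [[-2,-4,0],0,0.3],
  ],
)

```text
t: 40.8
eef_pos: [0.5593, 0.1335, 0.2594]
orientation: [0.001, 0.041, 0.999, -0.001]
contact_force: [-0.4, 0.2, -1.4]
grip_width: 0.0555
```

Call:
arm_command(
  commands=[
    [[0,-4.5,0],0,0.3],
    [[0,-4.5,0],0,0.3],
    [[0,-4.5,0],0,0.3],
    [[0,0,0],0,0.3],
    [[0,0,0],0,0.3],
  ],
)

```text
t: 41.3
eef_pos: [0.5467, -0.0027, 0.2572]
orientation: [-0.001, 0.044, 0.999, -0.0]
contact_force: [0.3, 0.3, -0.9]
grip_width: 0.0557
```

```bash
python3 snap.py k4 185 208 66 70 366 186 66 70; python3 kk.py; python3 -c "
from h import *
cv2.imwrite('pics/k4t.png',load('top_k4')['frame'][:,:,::-1])
cv2.imwrite('pics/k4s.png',load('scene_k4')['frame'][:,:,::-1])"
```

```text
t 41.4 p [0.5471 0.0011 0.2578] yaw_y 1.4884978709050074 z [-0.0008  0.0006 -1.    ] w 0.05568112611685244 F [-0.0388 -0.2338 -0.3882] M [ 0.0492 -0.0216 -0.0205]
q [ 0.8338  0.3398 -1.0773  1.778   0.3176  1.2153  1.1559]
tau7 -0.001373974337184336
```

View pics/k4.png

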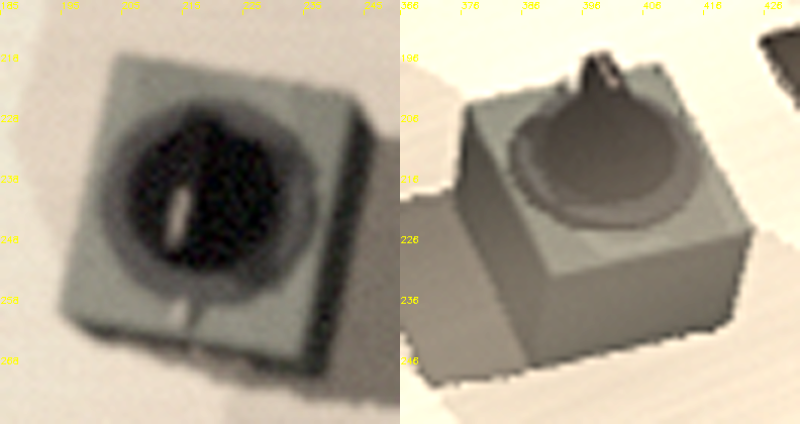

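View pics/k4s.png

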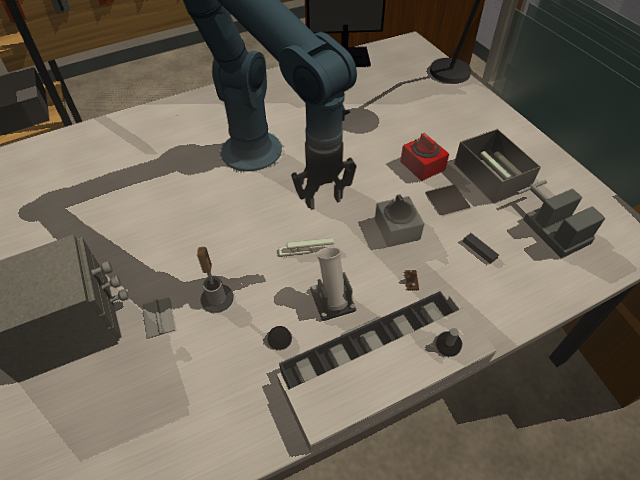

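View pics/k4t.png

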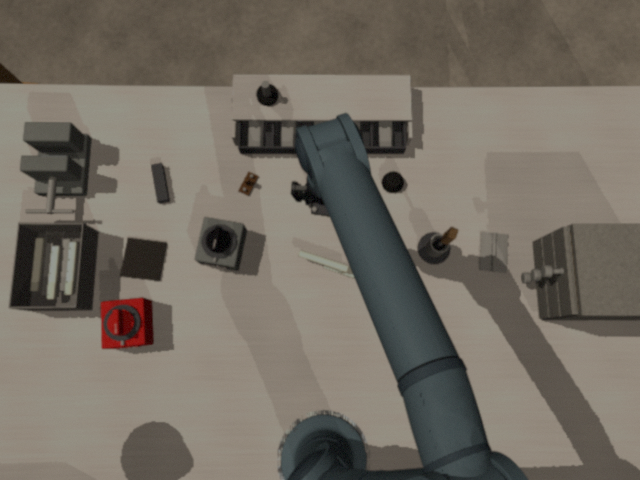

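```bash
python3 - <<'E'
from h import *
T=load("top_k4"); k=66/400
P=lambda x,y:(185+x*k-.5,208+y*k-.5)
c=[onz(T,P(*q),.07) for q in((118,55),(60,310),(300,360),(357,97))]
for a,b in((0,1),(3,2),(0,3),(1,2)): d=c[b]-c[a];print(np.arctan2(d[1],d[0]),np.linalg.norm(d))
a,b=onz(T,P(184,188),.11),onz(T,P(176,246),.11);d=b-a;print("mark",a,b,np.arctan2(d[1],d[0]))
t=onz(T,P(181,312),.07);m=sum(c)/4;d=t-m;print("tick",np.arctan2(d[1],d[0]),m)
E
```

```text
2.963460035792221 0.10516799537880947
2.9582511216150174 0.1082089033029246
-1.7506141842980671 0.09728012850805817
-1.7820382360082996 0.09676937769605784
mark [0.5060869  0.25258286 0.11      ] [0.48336387 0.2548317  0.11      ] 3.0429467153074503
tick 2.924938889134276 [0.50772152 0.25013647 0.07      ]
```

```bash
python3 - <<'E'
from h import *
a=zoom(load("top_k4"),405,215,70,70,5,"a");b=zoom(load("scene_k4"),180,235,70,70,5,"b");cv2.imwrite("pics/fin.png",np.hstack([a,b]))
E
```

```text
(no output)
```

View pics/fin.png

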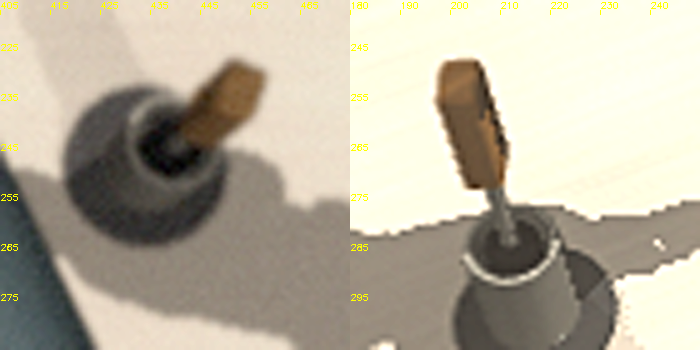

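```bash
python3 -c "
from rig import r
print(r.finish_job())"
```

```text
the job is handed in; nothing more can be done
None
```

The brush-out was carried out in the order asked and handed in at about 41 s. One thing differed from your instructions: the tool itself never leaned.

- **Lean:** The moves allow no tilt of the tool, so I kept it vertical. I pivoted the brush to about 27° in the jaws against the pot wall instead, and it went down the bore at the socket's lean without touching the sides. A turn with three numbers was tried once first and was refused before anything moved.
- **Strokes:** I made three strokes. The bed was felt about 105 mm down the bore, and each touch was about 6 N, held roughly half a second or more. Between strokes the end of the head came up to about 21 mm below the mouth, so about two thirds of it was out.
- **Brush:** It was pivoted back upright, set on the pot floor and let go. In the last pictures it stands upright where it started.
- **Knob:** It was turned anticlockwise until the torque rose sharply (0 to 2.3 N m) at the stop, then let go. The picture puts its mark about 0.08 rad past the counter's axis. That is about what I can read from a mark this small, and it gives no sign of the knob stopping short.
- **Other things:** They look unmoved by eye in the last overview pictures. The arm ended clear of everything. The highest force I read was about 9 N, but I only see the force at the end of each move.

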